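# Stir the garlic with a spoon taken twice

### The arm

A 7-joint arm with a two-finger parallel gripper is mounted at the origin on a cart in front of the work surface, level with it; the furniture and walls round the work are solid. World frame = base frame: x ahead of the robot, y to its left, z up, the work surface at z = 0. Lengths are in m, angles in rad, forces in N, time in s.
With the tool pointing down it reaches from about 0.425 to 0.825 m from the base axis. Payload 3.6 kg.
Tool frame: the origin (TCP) lies between the finger pads; the fingertips stand 17 mm ahead of it and the grasp point (between the pads) lies 2 mm behind it; z points along the fingers, y is the line along which they close (so a half turn about z gives the same grasp; the last joint's range is limited). The gripper opens to 85 mm and grips with 20 to 120 N. Pads are 22 mm wide; open, the fingers measure 114 mm over their backs; the gripper's body (76 mm by 85 mm) begins 54 mm behind the grasp point. The pads swing forward as they close: fully open they stand 13 mm farther back than shut.
Start: joints at [1.135, 0.615, -0.013, 1.423, 0.008, 1.103, -0.04], TCP at [0.258, -0.596, 0.248] pointing down, gripper open.
Joint ranges: [-3.12, 3.12], [-0.3, 2.06], [-1.34, 1.32], [0.26, 2.42], [-1.36, 4.5], [0.01, 1.98], [-2.84, 2.84]. Speed limits (rad/s): [2.79, 2.79, 3.14, 3.14, 3.14, 3.14, 3.14].

### API

Orientations are given as [roll, pitch, yaw] about the fixed x, y, z axes, in that order (R = Rz(yaw) Ry(pitch) Rx(roll)).
In Python, from cell import arm gives the robot as it stands. The module is installed in compiled form; this text tells all that it offers.
- The arm moves only by the tool move_arm, never from a script. Its argument "targets" is one flat list of numbers, 7 for each row, row after row: the closure, from 0 (fully open) to 1 (shut), then the shift along the tool's x, y, z in mm, then the turn, a rotation vector about the tool's x, y, z in rad. A call has 1 to 5 rows; each row is the pose to reach, as a shift and turn from the pose commanded when the call began, along the tool's axes at that moment; what a row does not reach only later rows make up. A row lasts 1/12 s, in which the tool goes at most 41.7 mm and 7.16 degrees, less where a joint would pass 70% of its speed; a pose out of reach is approached as far as the arm can. A call with a gripper value outside its range is refused whole. The fingers move at their own pace and stop on an object; the grip force is fixed at half the most. Time passes only in rows, so rows that repeat a pose let the fingers close. It gives the time, the measured TCP pose, the force, the opening and the grip force at its end, in the units of the state.
- arm.read_state(): the state, without advancing time (a new reading comes with each control period).
- arm.get_image(name): name is "side" or "top" or "wrist"; returns the picture (400x640x3 uint8, red, green, blue); there is no depth.
- arm.get_calibration(name): a dict with "vertical_fov" (degrees; the focal length in pixels is half the picture's height over the tangent of half this angle, whatever the lens; pixels are square), "cx", "cy" (the principal point, pixels), "rvec" (rotation vector, rad) and "tvec" (3), from world to camera coordinates, as OpenCV has them. Camera axes: x right, y down, z forward; pixel columns grow to the right and rows downward; lengths in m; the calibration is good to about 2 mm. A picture is of the moment at which its call begins: read the wrist's pose just before it. get_calibration takes no time and is no camera call; for the wrist camera it gives the pose at the moment of the call.
- arm.finish_job(): hands the job in; it is judged then, once.
The state is a dict: "clock": time; "qpos": joint angles; "qd": joint speeds; "effort": joint torques, N m; "tool_pos": TCP position; "tcp_rot": TCP orientation; "contact_force": force on the tool from outside, world axes, zero at the start; "wrist_torque": the same for the moment, N m; "opening": finger opening in m; "finger_force": force on a finger pad.
Only numpy, scipy, OpenCV 4.12 (cv2) and the standard library are available. Lean on these libraries where they do the work, as an engineer would, in place of code of your own. Each camera call takes 0.05 s, during which the arm holds its last target. There are 200 camera calls.

### The job

Take the long spoon off the scale, rest it head down in the steel bowl with its handle leaning on the rim, and let go. Then take its handle again from above so that you can hold it nearly upright, and stir the garlic in wide rounds, deep down, at least three full turns, until it is well moved about and no longer sorted into large bulbs on one side and small cloves on the other. Leave the spoon head down in the bowl, leaning on the rim, with all the garlic still in the bowl and the shaker, cup and label roll undisturbed.

Things in the scene. Friction and masses are not known exactly. Their poses are not given: they have to be found in the camera images.
- bowl: round steel mixing bowl, fixed to the table: 192 mm across the rim, 90 mm high, inside floor flat, 120 mm across and 4 mm above the table, wall 4 mm thick, widening straight up to 184 mm inside at the rim. Origin: middle of its underside, z up. At the start the bulbs lie on its +x side and the cloves on its -x side (it is turned any way)
- spoon: slotted spoon 305 mm long on the scale platter (top at z = 0.099), handle away from the robot; flat head 93 x 66 x 19 mm, thin neck, soft-grip handle 25 wide, 21 thick; 65 to 105 g. Origin: middle of its length, on the underside, z up; +x points to the head (tip at x = +150 mm), handle from x = -27 to -152 mm, mid-thickness at z = +11 mm; balance point at x = +15 mm
- spoon_tip (a point): tip of the spoon's head, 150 mm along +x from the spoon's origin, mid-thickness
- spoon_end (a point): end of the spoon's handle, 150 mm along -x from the spoon's origin, mid-thickness
- large_1_center (a point): one of three plain ivory pearl-garlic bulbs, 30 mm across and 30 mm high, roundish with a blunt pointed top, in the bowl; the point is its middle, 13 mm above its base
- large_2_center (a point): one of three plain ivory pearl-garlic bulbs, 30 mm across and 30 mm high, roundish with a blunt pointed top, in the bowl; the point is its middle, 13 mm above its base
- large_3_center (a point): one of three plain ivory pearl-garlic bulbs, 30 mm across and 30 mm high, roundish with a blunt pointed top, in the bowl; the point is its middle, 13 mm above its base
- small_1_center (a point): one of three plain ivory peeled garlic cloves, 22 mm across and 22 mm high, roundish, in the bowl; the point is its middle, 10 mm above its base
- small_2_center (a point): one of three plain ivory peeled garlic cloves, 22 mm across and 22 mm high, roundish, in the bowl; the point is its middle, 10 mm above its base
- small_3_center (a point): one of three plain ivory peeled garlic cloves, 22 mm across and 22 mm high, roundish, in the bowl; the point is its middle, 10 mm above its base
- salt_shaker: metal shaker, 64 mm across and 110 mm high, bystander; origin under its middle
- cup: small tasting cup, 67 mm across and 46 mm high, bystander; origin under its middle
- label_roll: white roll of labels, 68 mm across and 50 mm high, bystander; origin under its middle

How it is judged:
By the outcome, as a careful person would: the job done as asked, in the order asked, and still so for the second after the job is handed in, with the robot touching nothing.
It also fails if it takes over 64 s, if anything falls off the work surface, if the arm or the gripper's body presses on something with over 40 N, if the wrist force passes 120 N, or if a joint passes its speed limit or range.

## Working session

There is one attempt and no reset: what is moved stays moved. The work goes in short steps, Python scripts to look and compute and a tool call to move; the robot and the scene stay as the last step left them, time stands still between calls to the robot, and variables do not carry over. Pictures are saved under pics/ and viewed, at most 10 in all, crops included, and the job is handed in when it is done.

Besides the shell and the picture viewer there is one more tool, called after "Call:" in YAML: its name, and indented under it one key for each argument. move_arm: Moves the arm, as the interface text tells. Its arguments: {"type":"object","properties":{"targets":{"type":"array","items":{"type":"number"}}},"required":["targets"]}

```bash
mkdir -p pics; python3 - <<'E'
from cell import arm
import cv2,numpy as np
s=arm.read_state()
print({k:np.round(v,3).tolist() for k,v in s.items()})
ims=[]
for n in("side","top"):
    im=arm.get_image(n)[:,:,::-1]; cv2.imwrite(f"pics/{n}0.png",im)
    ims.append(im)
    print(n,{k:np.round(v,4).tolist() for k,v in arm.get_calibration(n).items()})
E
```

```text
{'clock': 0.0, 'qpos': [1.135, 0.616, -0.013, 1.425, 0.008, 1.103, -0.04], 'qd': [-0.0, 0.002, -0.0, -0.0, 0.0, -0.001, -0.0], 'effort': [-0.001, -46.921, 0.259, -17.104, 0.01, 0.01, 0.0], 'tool_pos': [0.258, -0.596, 0.247], 'tcp_rot': [-3.139, 0.0, 0.409], 'contact_force': [0.323, 0.58, 0.984], 'wrist_torque': [0.046, 0.019, -0.04], 'finger_force': 0.0, 'opening': 0.085}
side {'vertical_fov': 43.553, 'cx': 321.202, 'cy': 199.9278, 'rvec': [0.4238, -2.6266, 1.334], 'tvec': [0.486, 0.2496, 1.1652]}
top {'vertical_fov': 46.6557, 'cx': 317.7949, 'cy': 203.7606, 'rvec': [2.2005, -2.2091, 0.0503], 'tvec': [-0.1063, 0.5278, 1.5995]}
```

View pics/top0.png

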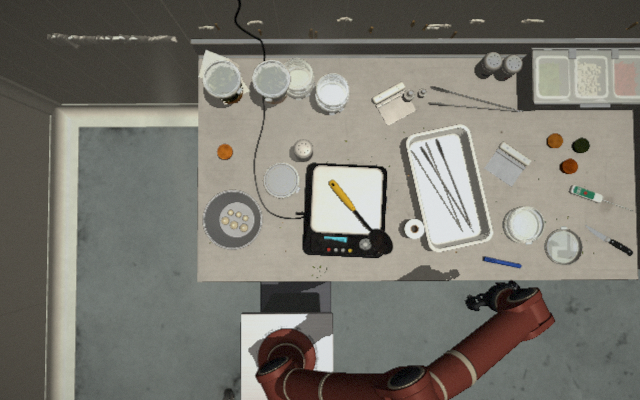

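View pics/side0.png

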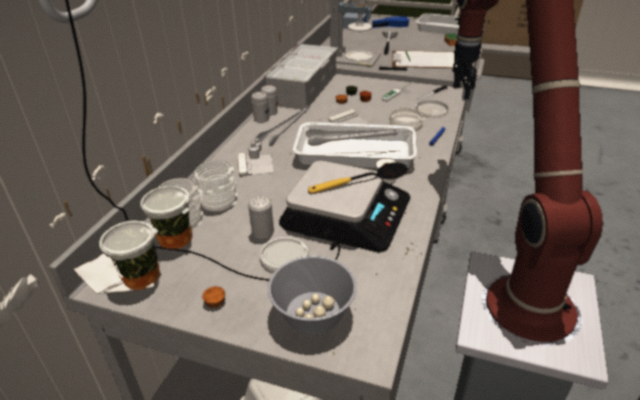

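The top view shows the bowl near (232,219), with the spoon's yellow handle running from (333,182) to about (357,212) and its head at (382,242). The shaker is at (303,150), the label roll at (414,229) and an orange cup at (225,152). The side view agrees, with the bowl rim around (312,290) and the handle near (343,184).

```bash
cat > h.py <<'E'
from cell import arm
import cv2,numpy as np
from scipy.spatial.transform import Rotation as R
def cam(n):
    c=arm.get_calibration(n); f=200/np.tan(np.radians(c["vertical_fov"]/2))
    K=np.array([[f,0,c["cx"]],[0,f,c["cy"]],[0,0,1]]); return K,np.array(c["rvec"],float),np.array(c["tvec"],float)
def ray(C,uv):
    K,r,t=C; M=cv2.Rodrigues(r)[0]; o=-M.T@t
    d=M.T@np.linalg.inv(K)@np.array([uv[0],uv[1],1.]); return o,d/np.linalg.norm(d)
def onz(C,uv,z):
    o,d=ray(C,uv); return o+d*(z-o[2])/d[2]
def two(C1,u1,C2,u2):
    o1,d1=ray(C1,u1);o2,d2=ray(C2,u2)
    s=np.linalg.lstsq(np.c_[d1,-d2],o2-o1,rcond=None)[0]
    a,b=o1+s[0]*d1,o2+s[1]*d2; return (a+b)/2,np.linalg.norm(a-b)
def proj(C,p): return cv2.projectPoints(np.array(p,float).reshape(-1,3),C[1],C[2],C[0],None)[0].reshape(-1,2)
def mask(im,lo,hi,roi):
    h=cv2.inRange(cv2.cvtColor(im,cv2.COLOR_BGR2HSV),np.array(lo),np.array(hi)); m=np.zeros_like(h)
    x0,y0,x1,y1=roi; m[y0:y1,x0:x1]=h[y0:y1,x0:x1]; return m
def blobs(m,amin=5):
    n,l,s,c=cv2.connectedComponentsWithStats(m)
    return [(c[i].round(1).tolist(),s[i].tolist()) for i in range(1,n) if s[i,4]>=amin]
def tcp():
    s=arm.read_state(); return np.array(s["tool_pos"]),R.from_euler('xyz',s["tcp_rot"]),s
def delta(p,rot):
    "shift mm and rotvec in tool axes from measured pose"
    p0,r0,_=tcp(); return (r0.inv().apply(np.array(p)-p0)*1000).round(1),(r0.inv()*rot).as_rotvec().round(3)
E
python3 - <<'E'
from h import *
T=cam("top");S=cam("side")
t=cv2.imread("pics/top0.png");s=cv2.imread("pics/side0.png")
# handle
m=mask(t,(15,120,100),(32,255,255),(315,165,395,260)); b=blobs(m);print("top handle",b)
pts=cv2.findNonZero(m).reshape(-1,2).astype(float)
def ends(p):
    c=p.mean(0);d=np.linalg.svd(p-c)[2][0];q=(p-c)@d;return c+d*q.min(),c+d*q.max()
for e in ends(pts): print(e,onz(T,e,.110))
# head dark on white in top: print darkness crop
m2=mask(s,(15,120,100),(32,255,255),(290,165,400,210)); print("side",blobs(m2))
p2=cv2.findNonZero(m2).reshape(-1,2).astype(float)
for e in ends(p2): print(e,onz(S,e,.110))
# bowl
C0=onz(T,(232,219),.09);print("bowl0",C0)
for n,im,C in(("top",t,T),("side",s,S)):
    g=cv2.cvtColor(im,cv2.COLOR_BGR2HSV)
    roi=(195,180,270,255) if n=="top" else (260,245,365,340)
    m=mask(im,(0,0,60),(179,60,125),roi); cv2.imwrite(f"pics/m_{n}.png",m)
def crop(im,x0,y0,x1,y1,w,h): return cv2.resize(im[y0:y1,x0:x1],(w,h),interpolation=cv2.INTER_CUBIC)
a=np.hstack([crop(t,195,180,270,255,390,390),crop(s,260,245,365,350,390,390)])
b=crop(t,295,160,435,260,780,557)[:,:]
b=cv2.resize(b,(273,195)); 
c=np.hstack([crop(t,300,160,400,260,390,200*195//195)[:195], crop(s,280,155,420,225,390,195)])
cv2.imwrite("pics/c1.png",np.vstack([a,c])[:600])
for nm,uv,z in(("shaker",(303,150),.1),("roll",(414,229),.05),("orange",(225,152),.03),("dish",(280,180),.02)): print(nm,onz(T,uv,z))
E
```

```text
top handle [([341.4, 194.7], [329, 180, 26, 31, 233]), ([349.5, 250.2], [348, 249, 4, 4, 13])]
[335.09753196 178.54986723] [ 0.60568934 -0.1645615   0.11      ]
[359.74591954 248.19697655] [ 0.37859891 -0.2433801   0.11      ]
side [([328.4, 184.8], [309, 178, 43, 15, 279]), ([394.4, 208.1], [393, 207, 4, 3, 11])]
[397.54114769 191.61577583] [ 0.36467285 -0.21232589  0.11      ]
[309.37238913 183.7994317 ] [ 0.60686223 -0.17649107  0.11      ]
bowl0 [0.47514808 0.17483355 0.09      ]
shaker [ 0.70128755 -0.05977981  0.1       ]
roll [ 0.43916294 -0.43337375  0.05      ]
orange [0.70609445 0.21033464 0.03      ]
dish [0.6097402  0.02200863 0.02      ]
```

View pics/c1.png

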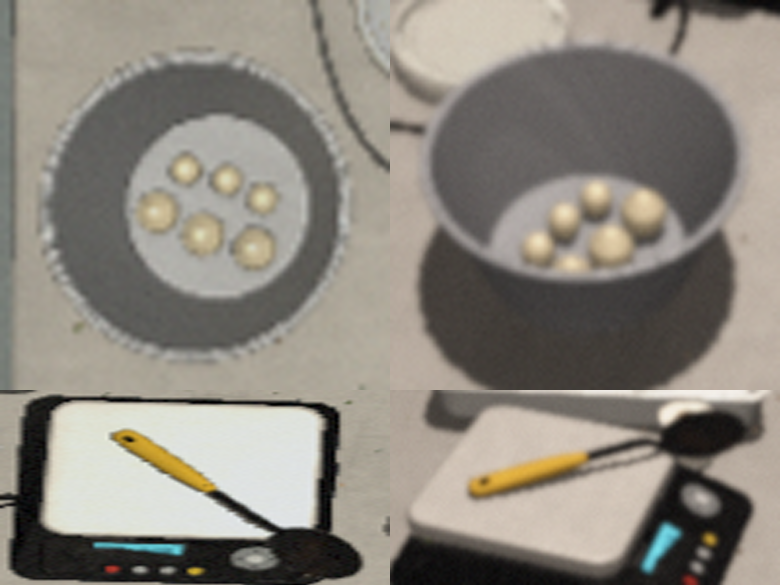

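The crop shows bulbs on the robot's side of the bowl and cloves on the far side. The rim centre is near (232.5,219.5) in the top view, and the handle end is near (331,182).

```bash
python3 - <<'E'
from h import *
T=cam("top");S=cam("side")
t=cv2.imread("pics/top0.png");s=cv2.imread("pics/side0.png")
out={}
for n,im,C,roi in(("top",t,T,(315,165,370,220)),("side",s,S,(300,170,360,200))):
    m=mask(im,(13,110,80),(34,255,255),roi)
    p=cv2.findNonZero(m).reshape(-1,2).astype(float)
    w=np.array([onz(C,q,.114)[:2] for q in p]); c=w.mean(0); d=np.linalg.svd(w-c)[2][0]; d*=np.sign(d[0]); q=(w-c)@d
    print(n,"c",c,"az",np.degrees(np.arctan2(d[1],d[0])),"ends",c+d*q.min(),c+d*q.max(),"len",np.ptp(q),"wid",np.ptp((w-c)@[-d[1],d[0]]))
    m=mask(im,(0,0,0),(179,255,70),(352,205,400,262) if n=="top" else (350,150,415,190)); 
    print([b for b in blobs(m,20)])
for z,uv in((.09,(232.4,219.3)),(.004,(236.6,219.4))): print("bowl",onz(T,uv,z))
print("side rim",onz(S,(260+292/390*105-.5*0+ -260*0,245+158/390*105),.09))
def uvt(x,y): return (195+x/5.2-.4,180+y/5.2-.4)
for nm,z,xy in(("L",.017,(156,212)),("L",.017,(203,234)),("L",.017,(254,248)),("s",.014,(185,169)),("s",.014,(227,179)),("s",.014,(262,199))): print(nm,onz(T,uvt(*xy),z)[:2])
E
```

```text
top c [ 0.5521334  -0.18495891] az 38.33032843510322 ends [ 0.50167034 -0.22485563] [ 0.59848782 -0.14831054] len 0.12342113230402854 wid 0.02290863717514856
[([372.2, 240.2], [352, 205, 41, 53, 969])]
side c [ 0.55210122 -0.18231359] az 44.97811728185632 ends [ 0.50167532 -0.23270099] [ 0.59661954 -0.13782925] len 0.13422016475016255 wid 0.03449686390478749
[([392.0, 170.6], [375, 162, 35, 17, 400]), ([361.9, 175.4], [352, 173, 21, 6, 26]), ([387.1, 186.4], [379, 182, 21, 8, 92])]
bowl [0.47415558 0.17351486 0.09      ]
bowl [0.47430311 0.17418232 0.004     ]
side rim [0.41669195 0.15996906 0.09      ]
L [0.47104598 0.21332631]
L [0.45634217 0.18214294]
L [0.44693173 0.14833694]
s [0.49956053 0.19475772]
s [0.49280193 0.16683863]
s [0.47941552 0.14355832]
```

Call:
move_arm:
  targets: [0,40,-24,0,0,0,0,0,80,-48,0,0,0,0,0,115,-70,0,0,0,0,0,150,-91,0,0,0,0,0,175,-106,0,0,0,0]

```text
clock: 0.52
tool_pos: [0.378, -0.4269, 0.2479]
tcp_rot: [-3.14, -0.001, 0.41]
contact_force: [0.3, -0.1, -0.0]
opening: 0.0853
finger_force: 0.0
```

Call:
move_arm:
  targets: [0,35,-21,0,0,0,0,0,70,-42,0,0,0,0,0,105,-64,0,0,0,0,0,140,-85,0,0,0,0,0,175,-106,0,0,0,0]

```text
clock: 0.93
tool_pos: [0.4958, -0.2608, 0.248]
tcp_rot: [-3.141, 0.001, 0.409]
contact_force: [0.9, -0.9, 0.6]
opening: 0.0851
finger_force: 0.0
```

Call:
move_arm:
  targets: [0,25,-15,10,0,0,-0.1,0,50,-30,30,0,0,-0.2,0,74,-45,47,0,0,-0.26,0,74,-45,47,0,0,-0.26,0,74,-45,47,0,0,-0.26]

```text
clock: 1.35
tool_pos: [0.5453, -0.1893, 0.1997]
tcp_rot: [-3.138, 0.001, 0.673]
contact_force: [-0.3, -1.4, 0.2]
opening: 0.0854
finger_force: 0.0
```

```bash
python3 - <<'E'
from h import *
p,r,s=tcp(); print(s["clock"],p,s["tcp_rot"],np.round(s["qpos"],3))
W=cam("wrist"); im=arm.get_image("wrist")[:,:,::-1]; cv2.imwrite("pics/w1.png",im)
m=mask(im,(13,110,80),(34,255,255),(0,0,640,400)); b=max(blobs(m),key=lambda b:b[1][4]);print(b)
l=(cv2.connectedComponents(m)[1]); k=l[int(b[0][1]),int(b[0][0])]
q=np.argwhere(l==k)[::7,::-1].astype(float)
w=np.array([onz(W,u,.116)[:2] for u in q]); c=w.mean(0); d=np.linalg.svd(w-c,full_matrices=False)[2][0]; d*=np.sign(d[0]); z=(w-c)@d
print(c,np.degrees(np.arctan2(d[1],d[0])),c+d*z.min(),c+d*z.max(),np.ptp(z))
cc=c+d*(z.max()-.072); print("goal",cc,delta([*cc,.119],R.from_euler('xyz',[np.pi,0,np.arctan2(d[1],d[0])])))
E
```

```text
1.35 [ 0.5453023  -0.18928512  0.19965208] [-3.13774805e+00  9.77919739e-04  6.73247042e-01] [ 0.375  0.556 -0.123  1.698  0.081  0.896 -0.678]
([328.5, 196.8], [313, 121, 33, 162, 4317])
[ 0.55739598 -0.18387594] 38.5264357339932 [ 0.50176359 -0.22816986] [ 0.60098556 -0.14917037] 0.12683027152226956
goal [ 0.54465845 -0.19401742] (array([-1.6,  1.7, 81.6]), array([-0.001,  0.001, -0.003]))
```

View pics/w1.png

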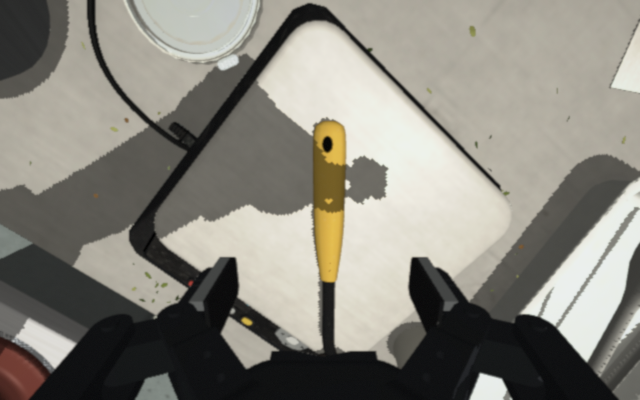

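The wrist picture shows the yellow handle at columns 313–346, rows 121–283, midway between the open fingers and aligned with them. I descend and close.

Call:
move_arm:
  targets: [0,-1,1,35,0,0,0,0,-2,2,65,0,0,0,0,-2,2,80,0,0,0,0,-2,2,80,0,0,0,0.5,-2,2,80,0,0,0]

```text
clock: 1.82
tool_pos: [0.5443, -0.1965, 0.1215]
tcp_rot: [3.141, 0.001, 0.666]
contact_force: [0.1, 1.1, 0.7]
opening: 0.0755
finger_force: 0.0
```

Call:
move_arm:
  targets: [1,0,0,0,0,0,0,1,0,0,0,0,0,0,1,0,0,0,0,0,0,1,0,0,0,0,0,0,1,0,0,0,0,0,0]

```text
clock: 2.23
tool_pos: [0.5458, -0.1951, 0.1229]
tcp_rot: [3.139, -0.001, 0.669]
contact_force: [-1.5, -1.0, 4.7]
opening: 0.0247
finger_force: 58.7
```

Call:
move_arm:
  targets: [1,0,0,0,0,0,0,1,0,0,-10,0,0,0,1,0,0,-40,0,0,0,1,0,0,-75,0,0,0,1,0,0,-110,0,0,0]

```text
clock: 2.65
tool_pos: [0.5443, -0.1944, 0.2324]
tcp_rot: [-3.14, 0.001, 0.669]
contact_force: [0.9, -0.6, -0.8]
opening: 0.0241
finger_force: 57.4
```

```bash
cat >> h.py <<'E'
B=np.array([.474,.174,0])
def frame(az,th):
    a,t=np.radians([az,th]); u=np.array([np.cos(a),np.sin(a),0]);k=np.array([0,0,1.])
    ex=u*np.cos(t)+k*np.sin(t); ez=u*np.sin(t)-k*np.cos(t); return u,R.from_matrix(np.c_[ex,np.cross(ez,ex),ez])
def pose(az,th,rt,zt,L=.230,n=.011):
    "tool pose with spoon tip (mid) at radius rt along az, height zt; spoon head-down by th, perpendicular to tool"
    u,r=frame(az,th); M=r.as_matrix(); return B+u*rt+np.array([0,0,zt])+M[:,0]*L-M[:,2]*n,r
def rel(P0,P1): return (P0[1].inv().apply(P1[0]-P0[0])*1000).round(1).tolist(),(P0[1].inv()*P1[1]).as_rotvec().round(3).tolist()
E
python3 - <<'E'
from h import *
p,r,s=tcp(); P=(np.array([.5445,-.194,.231]),R.from_euler('xyz',[np.pi,0,.669]))
A=pose(15,31,-.046,.130);Bp=pose(15,40,-.052,.030);C=pose(15,31,-.046,.016)
print(s["qpos"],A[0],Bp[0],C[0])
print("P->A",rel(P,A));print("A->B",rel(A,Bp));print("A->C",rel(A,C)); print("B->C",rel(Bp,C))
E
```

```text
[ 0.38545762  0.5208464  -0.12483327  1.65717445  0.07460278  0.97030159
 -0.66711158] [0.61452585 0.21165379 0.2578876 ] [0.58712881 0.20431277 0.18626764] [0.61452585 0.21165379 0.1438876 ]
P->A ([306.5, -274.8, -26.9], [-0.11, 0.533, 0.397])
A->B ([-61.2, -0.0, 46.8], [0.0, 0.157, -0.0])
A->C ([-58.7, 0.0, 97.7], [0.0, 0.0, 0.0])
B->C ([-5.5, 0.0, 50.7], [-0.0, -0.157, 0.0])
```

Call:
move_arm:
  targets: [1,31,-27,-5,0,0,0,1,62,-54,-10,0,0,0,1,93,-82,-15,0,0,0,1,124,-110,-20,0,0,0,1,155,-138,-20,0,0,0]

```text
clock: 3.07
tool_pos: [0.5813, 0.0105, 0.2531]
tcp_rot: [3.14, -0.002, 0.668]
contact_force: [1.0, -0.2, 0.3]
opening: 0.0242
finger_force: 57.5
```

Call:
move_arm:
  targets: [1,30,-27,-1,-0.011,0.053,0.04,1,60,-54,-2,-0.022,0.107,0.08,1,90,-81,-4,-0.033,0.16,0.119,1,121,-109,-6,-0.044,0.213,0.16,1,151,-137,-7,-0.055,0.267,0.198]

```text
clock: 3.48
tool_pos: [0.6145, 0.2114, 0.2593]
tcp_rot: [3.113, -0.274, 0.471]
contact_force: [0.6, -0.8, -1.6]
opening: 0.0244
finger_force: 57.5
```

Call:
move_arm:
  targets: [1,0,0,0,-0.014,0.067,0.05,1,0,0,0,-0.028,0.134,0.099,1,0,0,0,-0.042,0.2,0.15,1,0,0,0,-0.055,0.267,0.198,1,0,0,0,-0.055,0.267,0.198]

```text
clock: 3.9
tool_pos: [0.6106, 0.2099, 0.2566]
tcp_rot: [3.141, -0.537, 0.264]
contact_force: [-1.7, -0.2, -0.5]
opening: 0.0241
finger_force: 57.5
```

```bash
python3 - <<'E'
from h import *
p,r,s=tcp(); print(s["clock"],p,np.round(s["qpos"],3),s["finger_force"])
print(rel((p,r),pose(15,31,-.046,.130)))
t=arm.get_image("top")[:,:,::-1];d=arm.get_image("side")[:,:,::-1]
f=lambda im,x,y,w,h:cv2.resize(im[y:y+h,x:x+w],(400,400))
cv2.imwrite("pics/c2.png",np.hstack([f(t,180,140,120,120),f(d,200,180,180,180)]))
E
```

```text
3.9 [0.61057291 0.20986548 0.25659072] [-0.448  0.421  0.075  1.899  0.115  0.292 -1.795] 57.50838502775878
([4.3, -0.7, 1.1], [-0.001, 0.005, 0.002])
```

View pics/c2.png

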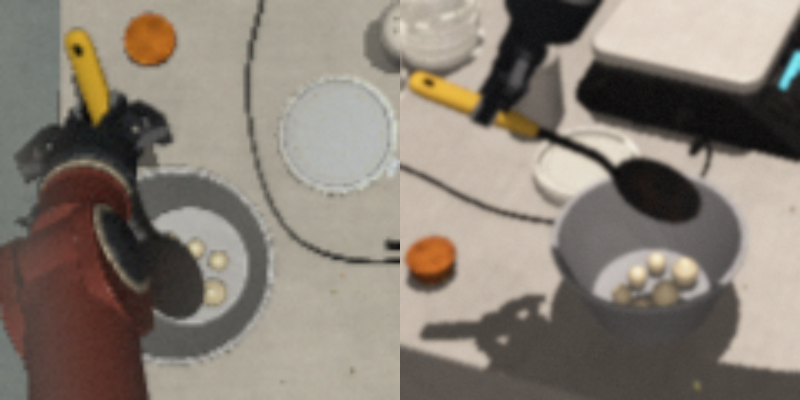

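The crop shows the spoon firmly held, head down over the bowl (top-view head near (235,225)), with the garlic beneath it. I lower it.

Call:
move_arm:
  targets: [1,-14,0,23,0,0,0,1,-26,0,43,0,0,0,1,-36,0,60,0,0,0,1,-40,0,68,0,0,0,1,-44,0,74,0,0,0]

```text
clock: 4.42
tool_pos: [0.6158, 0.2098, 0.1715]
tcp_rot: [3.141, -0.541, 0.263]
contact_force: [0.8, -0.3, -1.2]
opening: 0.0246
finger_force: 57.6
```

Call:
move_arm:
  targets: [1,-3,0,5,0,0,0,1,-6,0,10,0,0,0,1,-9,0,15,0,0,0,1,-11,0,19,0,0,0,1,-13,0,22,0,0,0]

```text
clock: 4.83
tool_pos: [0.6156, 0.2101, 0.1477]
tcp_rot: [3.141, -0.539, 0.263]
contact_force: [-0.5, 0.2, 1.8]
opening: 0.0245
finger_force: 58.5
```

```bash
python3 - <<'E'
from h import *
p,r,s=tcp(); print(s["clock"],p,np.round(s["qpos"],3),s["contact_force"],s["wrist_torque"])
print(rel((p,r),pose(15,31,-.046,.016)))
t=arm.get_image("top")[:,:,::-1];d=arm.get_image("side")[:,:,::-1]
f=lambda im,x,y,w,h:cv2.resize(im[y:y+h,x:x+w],(400,400))
cv2.imwrite("pics/c3.png",np.hstack([f(t,180,140,120,120),f(d,220,200,160,160)]))
E
```

```text
4.8333 [0.61562716 0.21014393 0.14771316] [-0.47   0.594  0.115  2.     0.134  0.015 -1.833] [-0.46458569  0.21976165  1.82883886] [-0.19131565  0.77824082  0.00190178]
([-2.5, -1.7, 2.9], [-0.0, 0.002, 0.001])
```

View pics/c3.png

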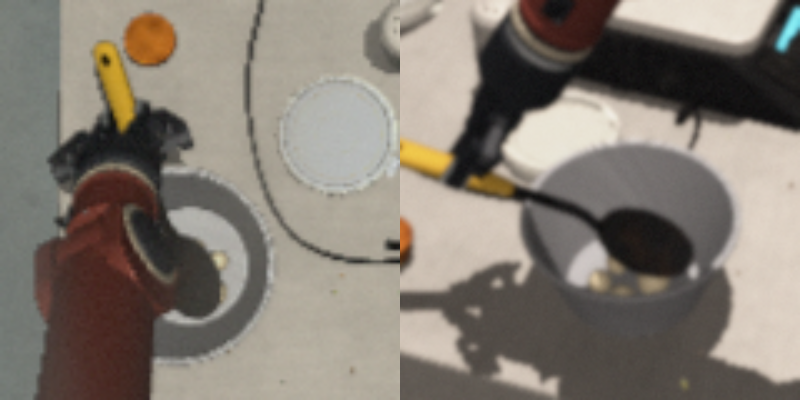

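The spoon head is down in the bowl with its neck just at the rim and light contact (1.8 N), so I release and back off.

Call:
move_arm:
  targets: [0.5,0,0,0,0,0,0,0.2,0,0,0,0,0,0,0,0,0,0,0,0,0,0,0,0,0,0,0,0,0,0,0,0,0,0,0]

```text
clock: 5.35
tool_pos: [0.6157, 0.2102, 0.1479]
tcp_rot: [3.141, -0.54, 0.263]
contact_force: [-0.7, -0.0, -0.0]
opening: 0.0827
finger_force: 0.0
```

Call:
move_arm:
  targets: [0,0,0,-20,0,0,0,0,0,0,-55,0,0,0,0,0,0,-90,0,0,0,0,0,0,-120,0,0,0,0,0,0,-140,0,0,0]

```text
clock: 5.77
tool_pos: [0.5455, 0.1913, 0.2706]
tcp_rot: [-3.141, -0.542, 0.262]
contact_force: [-0.1, -0.5, -0.5]
opening: 0.0857
finger_force: 0.0
```

```bash
python3 - <<'E'
from h import *
p,r,s=tcp(); print(s["clock"],p,np.round(s["qpos"],3),s["opening"])
T=cam("top");S=cam("side");W=cam("wrist")
t=arm.get_image("top")[:,:,::-1];d=arm.get_image("side")[:,:,::-1];w=arm.get_image("wrist")[:,:,::-1]
for n,im in(("t4",t),("d4",d),("w4",w)): cv2.imwrite(f"pics/{n}.png",im)
def handle(im,C,roi):
    m=mask(im,(18,110,80),(34,255,255),roi); l=cv2.connectedComponents(m)[1]; b=max(blobs(m),key=lambda b:b[1][4]); 
    q=cv2.findNonZero(m).reshape(-1,2).astype(float);c=q.mean(0);dd=np.linalg.svd(q-c,full_matrices=False)[2][0];z=(q-c)@dd
    return b,(c+dd*z.min()).round(1),(c+dd*z.max()).round(1)
print(handle(t,T,(180,130,300,230)));print(handle(d,S,(180,200,300,300)));print(handle(w,W,(0,0,640,400)))
f=lambda im,x,y,w,h,W,H:cv2.resize(im[y:y+h,x:x+w],(W,H))
cv2.imwrite("pics/c4.png",np.vstack([np.hstack([f(t,180,140,120,120,300,300),f(d,190,200,190,150,400,300)]),f(w,0,0,640,400,700,300)[:, :700]]))
E
```

```text
5.7667 [0.54547677 0.19128363 0.27057451] [-0.509  0.305  0.123  2.052  0.137  0.251 -1.833] 0.08566713339355563
(([216.4, 172.8], [208, 155, 18, 38, 262]), array([209.6, 155.5]), array([223.8, 191.7]))
(([239.6, 275.2], [213, 267, 57, 17, 488]), array([212.8, 269.7]), array([269.2, 281.2]))
(([318.5, 190.8], [305, 134, 26, 121, 2396]), array([312.6,  49. ]), array([321.4, 254.1]))
```

View pics/c4.png

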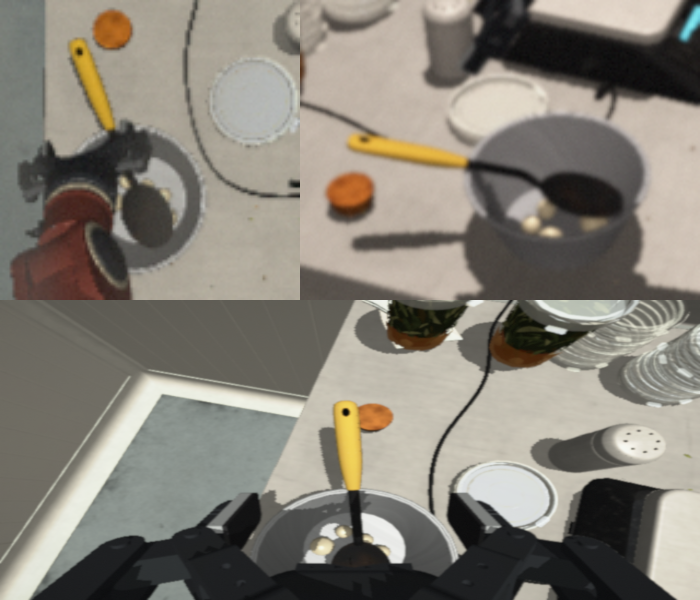

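The spoon rests on its own, with the head in the bowl and the handle over the rim. In the top view the handle runs from (210,155) to (224,192). I triangulate it for the second grasp.

```bash
python3 - <<'E'
from h import *
T=cam("top");S=cam("side");W=cam("wrist")
E,e1=two(T,(209.6,155.5),S,(212.8,269.7));N,e2=two(T,(223.8,191.7),S,(269.2,281.2))
E2,e3=two(T,(209.6,155.5),W,(315,134));N2,e4=two(T,(223.8,191.7),W,(321.4,254.1))
print(E,e1,N,e2,np.linalg.norm(E-N));print(E2,e3,N2,e4,np.linalg.norm(E2-N2))
for E,N in((E,N),(E2,N2)):
    v=E-N; print("az",np.degrees(np.arctan2(v[1],v[0])),"tilt",np.degrees(np.arcsin(v[2]/np.linalg.norm(v))), "tip",E-v/np.linalg.norm(v)*.302)
E
```

```text
[0.67827746 0.23835581 0.13907714] 0.0002331462533794837 [0.56467853 0.19983891 0.10217406] 0.0003966968172290288 0.12549942547980533
[0.67819315 0.23739679 0.13839576] 0.0023303010170259235 [0.5640961  0.1987807  0.10721595] 0.00012818000410889612 0.12442475380192913
az 18.729760284442367 tilt 17.100567193983352 tip [0.40491464 0.14566931 0.0502741 ]
az 18.69836168223508 tilt 14.512527165300117 tip [0.40126024 0.14366899 0.06271707]
```

```bash
cat >> h.py <<'E'
from scipy.optimize import least_squares
E
cat > kin.py <<'E'
from h import *
import itertools
D=[([1.135,.616,-.013,1.425,.008,1.103,-.04],[.258,-.596,.247],[-3.139,0,.409]),
([.375,.556,-.123,1.698,.081,.896,-.678],[.5453,-.1893,.1997],[-3.138,.001,.673]),
([.3855,.5208,-.1248,1.6572,.0746,.9703,-.6671],[.5443,-.1944,.2324],[-3.14,.001,.669]),
([-.448,.421,.075,1.899,.115,.292,-1.795],[.6106,.2099,.2566],[3.141,-.537,.264]),
([-.47,.594,.115,2.0,.134,.015,-1.833],[.6156,.2101,.1477],[3.141,-.539,.263]),
([-.509,.305,.123,2.052,.137,.251,-1.833],[.5455,.1913,.2706],[-3.141,-.542,.262])]
def fk(q,k,sg,off):
    a=lambda x:R.from_euler('z',x); b=lambda x:R.from_euler('y',x)
    r=a(sg[0]*q[0]+off[0])*b(q[1]); p=np.array([0,0,k[0]])+r.apply([k[4],k[6],k[1]])
    r=r*a(sg[1]*q[2])*b(q[3]); p=p+r.apply([k[5],k[7],k[2]])
    r=r*a(sg[2]*q[4])*b(q[5])*a(sg[3]*q[6]+off[1]); return p+r.apply([0,0,k[3]]),r
def fit():
    best=None
    for sg in itertools.product((1,-1),repeat=4):
      for o in itertools.product((0,np.pi/2,np.pi,-np.pi/2),repeat=2):
        e=max((fk(q,np.zeros(8),sg,o)[1].inv()*R.from_euler('xyz',w)).magnitude() for q,_,w in D)
        if best is None or e<best[0]: best=(e,sg,o)
    _,sg,o=best
    f=lambda k:np.concatenate([fk(q,k,sg,o)[0]-p for q,p,_ in D]+[1e-3*(k-[.35,.44,.44,.28,0,0,0,0])])
    s=least_squares(f,[.35,.44,.44,.28,0,0,0,0]); return s.x,sg,o,best[0],np.abs(s.fun[:18]).max()
LO=np.array([-3.12,-.3,-1.34,.26,-1.36,.01,-2.84]);HI=np.array([3.12,2.06,1.32,2.42,4.5,1.98,2.84])
def ik(P,k,sg,o,q0):
    def f(q):
        p,r=fk(q,k,sg,o); return np.concatenate([(p-P[0])*10,(r.inv()*P[1]).as_rotvec()*3,.003*(q-q0)])
    s=least_squares(f,np.clip(q0,LO+.02,HI-.02),bounds=(LO,HI)); p,r=fk(s.x,k,sg,o)
    return s.x,np.linalg.norm(p-P[0])*1000,np.degrees((r.inv()*P[1]).magnitude())
E
python3 - <<'E'
from kin import *
k,sg,o,eo,ep=fit();print(k.round(3),sg,o,eo,ep)
q0=np.array(D[5][0])
# grasp: spoon axis (handle dir) az 18.7, tilt ~16.5
for al in(0,10,20,30,40):   # tool tilt toward head (negative frame th)
    u,r=frame(18.7,-al); g=np.array([.640,.2245,.126])
    q,e,d=ik((g,r),k,sg,o,q0); print("grasp tilt",al,q.round(2),round(e,1),round(d,1))
# upright: spoon vertical, tool tilt phi from vertical, tilt azimuth b
for b in(0,45,90,135,180,225,270,315):
  for phi in(35,45,55):
    res=[]
    for dx,dy in((0,0),(.035,0),(-.035,0),(0,.035),(0,-.035)):
        _,r=frame(b,phi); bst=min((ik((B+[dx,dy,.265],r,),k,sg,o,qq) for qq in (q0,q0+[0,0,0,0,0,.5,1.8],q0+[0,0,0,0,0,.5,-.9])),key=lambda z:z[1]+z[2]); res.append(bst[1]+bst[2])
    print("up az",b,phi,np.round(res,1),bst[0].round(2))
E
```

```text
[ 0.257  0.549  0.373  0.289  0.     0.    -0.012 -0.01 ] (-1, -1, -1, -1) (0, 1.5707963267948966) 0.0012875435568394187 0.0004522386032585479
grasp tilt 0 [-0.36  0.78 -0.02  1.46  0.02  0.9  -1.63] 0.0 0.0
grasp tilt 10 [-0.36  0.86 -0.01  1.29 -0.    1.17 -1.61] 0.0 0.0
grasp tilt 20 [-0.36  0.95 -0.    1.11 -0.01  1.43 -1.61] 0.0 0.0
grasp tilt 30 [-0.36  1.06  0.    0.91 -0.02  1.69 -1.6 ] 0.0 0.0
grasp tilt 40 [-0.36  1.19  0.01  0.7  -0.03  1.95 -1.6 ] 0.0 0.0
up az 0 35 [0. 0. 0. 0. 0.] [-1.18  0.27  0.87  2.3   0.14  0.09 -2.09]
up az 0 45 [15.3 13.8 16.1 10.4 19.6] [-1.42  0.33  1.14  2.33 -1.36  0.01 -0.63]
up az 0 55 [41.8 40.4 37.9 35.5 46.9] [-1.6   0.41  1.32  2.33 -1.36  0.01 -0.7 ]
up az 45 35 [0. 0. 0. 0. 0.] [-0.16  0.23  0.05  2.24 -1.16  0.41  0.13]
up az 45 45 [10.3  6.1 14.2  7.1  6.3] [ 0.82  0.45 -1.17  2.3  -1.36  0.01  0.4 ]
up az 45 55 [28.7 21.9 37.7 31.9 29.8] [ 0.97  0.58 -1.34  2.29 -1.36  0.01  0.51]
up az 90 35 [0. 0. 0. 0. 0.] [ 0.04  0.39 -0.05  1.96 -0.76  0.95  0.51]
up az 90 45 [0. 0. 0. 0. 0.] [ 0.15  0.45 -0.08  1.99 -0.92  1.02  0.7 ]
up az 9
[... 490 characters left out ...]
 1.28 -0.08  1.94  1.15]
up az 225 35 [0. 0. 0. 0. 0.] [-0.26  0.66 -0.32  1.48  0.31  1.65  1.7 ]
up az 225 45 [0. 0. 0. 0. 0.] [-0.3   0.74 -0.31  1.4   0.34  1.82  1.69]
up az 225 55 [0. 0. 0. 0. 0.] [-0.32  0.83 -0.32  1.33  0.37  1.98  1.67]
up az 270 35 [0. 0. 0. 0. 0.] [-0.41  0.53 -0.31  1.72  0.61  1.4   2.17]
up az 270 45 [0. 0. 0. 0. 0.] [-0.51  0.6  -0.25  1.7   0.68  1.52  2.11]
up az 270 55 [0. 0. 0. 0. 0.] [-0.58  0.67 -0.2   1.68  0.74  1.63  2.06]
up az 315 35 [0. 0. 0. 0. 0.] [-1.42  0.57  1.14  2.07  0.09  0.57 -2.84]
up az 315 45 [0. 0. 9. 0. 0.] [-1.54  0.74  1.31  2.12  0.05  0.47 -2.84]
up az 315 55 [22.6 12.  34.5 21.2 24.2] [-1.54  0.86  1.32  2.14  0.04  0.39 -2.84]
```

```bash
python3 - <<'E'
from kin import *
k,sg,o,_,_=fit()
p,r,s=tcp(); P=(p,r); q=s["qpos"]
u,rg=frame(18.8,-36); g=np.array([.644,.2265,.1265])+rg.as_matrix()[:,2]*.002
seq=[("mid",(g+[-.03,-.01,.13],frame(18.8,-5)[1])),("pre",(g+[0,0,.085],rg)),("g",(g,rg))]
for n,X in seq:
    q,e,d=ik(X,k,sg,o,q); print(n,X[0].round(4),rel(P,X),q.round(2),round(e,1),round(d,1)); P=X
# upright options
d=np.array([.911,.310,.273]); 
M=rg.as_matrix(); h=M.T@(-d); print("headward in tool",h.round(3),"phi",np.degrees(np.arccos(h[2])))
E
```

```text
mid [0.6129 0.2161 0.2549] ([52.8, -6.3, 49.2], [0.014, -0.63, -0.065]) [-0.38  0.65  0.01  1.33 -0.01  1.24 -1.61] 0.0 0.0
pre [0.6429 0.2261 0.2099] ([35.4, 0.2, 42.1], [0.0, -0.541, -0.0]) [-0.38  1.07  0.06  0.71 -0.06  1.98 -1.58] 2.6 0.6
g [0.6429 0.2261 0.1249] ([50.0, 0.0, 68.8], [0.0, 0.0, 0.0]) [-0.38  1.14  0.06  0.77 -0.06  1.86 -1.58] 0.0 0.0
headward in tool [-0.618 -0.     0.786] phi 38.14155517415015
```

Call:
move_arm:
  targets: [0,11,-1,10,0.001,-0.063,-0.007,0,22,-2,20,0.003,-0.126,-0.013,0,33,-3,30,0.004,-0.189,-0.02,0,43,-5,40,0.006,-0.252,-0.026,0,53,-6,49,0.007,-0.315,-0.033]

```text
clock: 6.33
tool_pos: [0.6134, 0.2157, 0.2509]
tcp_rot: [3.136, -0.219, 0.297]
contact_force: [0.5, 0.0, -0.0]
opening: 0.0854
finger_force: 0.0
```

Call:
move_arm:
  targets: [0,0,0,0,0.002,-0.105,-0.011,0,0,0,0,0.004,-0.21,-0.022,0,0,0,0,0.007,-0.315,-0.033]

```text
clock: 6.58
tool_pos: [0.6131, 0.2155, 0.2514]
tcp_rot: [3.141, 0.097, 0.329]
contact_force: [0.3, 0.3, 0.1]
opening: 0.0855
finger_force: 0.0
```

Call:
move_arm:
  targets: [0,9,0,12,0,-0.12,0,0,18,0,24,0,-0.24,0,0,27,0,36,0,-0.36,0,0,36,0,47,0,-0.471,0,0,36,0,47,0,-0.471,0,0]

```text
schema error: expected a multiple of 7 numbers
```

```bash
python3 - <<'E'
from kin import *
p,r,s=tcp(); u,rg=frame(18.8,-36); g=np.array([.644,.2265,.1265])+rg.as_matrix()[:,2]*.002
print(s["clock"],p,s["tcp_rot"],np.round(s["qpos"],2),rel((p,r),(g,rg)))
W=cam("wrist");T=cam("top");w=arm.get_image("wrist")[:,:,::-1]; cv2.imwrite("pics/w5.png",w)
m=mask(w,(18,110,80),(34,255,255),(0,0,640,400)); print([b for b in blobs(m,200)])
E_=np.array([.678,.238,.137]);v=np.array([.911,.31,.273])
print(proj(W,[E_,E_-v*.037,E_-v*.125]).round(0).tolist())
E
```

```text
6.5833 [0.61311949 0.21549258 0.25139476] [3.14090228 0.09738394 0.3291468 ] [-0.35  0.66 -0.03  1.33  0.01  1.25 -1.63] ([43.8, -0.5, 122.8], [0.001, -0.531, 0.001])
[([324.5, 157.4], [310, 100, 30, 125, 3001])]
[[323.0, 104.0], [323.0, 148.0], [323.0, 225.0]]
```

The wrist view matches the predicted handle position (column about 324, rows 100–225). One move was refused for an extra number, so I redo it, then descend and close.

Call:
move_arm:
  targets: [0,9,0,12,0,-0.12,0,0,18,0,24,0,-0.24,0,0,27,0,36,0,-0.36,0,0,36,0,47,0,-0.471,0,0,36,0,47,0,-0.471,0]

```text
clock: 7.05
tool_pos: [0.6418, 0.2254, 0.182]
tcp_rot: [3.139, 0.59, 0.327]
contact_force: [-1.2, -0.6, -8.7]
opening: 0.0849
finger_force: 0.0
```

```bash
python3 - <<'E'
from kin import *
p,r,s=tcp(); u,rg=frame(18.8,-36); g=np.array([.644,.2265,.1265])+rg.as_matrix()[:,2]*.002
print(s["clock"],p,np.round(s["qpos"],2),rel((p,r),(g,rg)))
E
```

```text
7.05 [0.64181263 0.22544169 0.18204384] [-0.36  1.07 -0.02  0.77 -0.01  1.89 -1.61] ([32.8, -0.4, 46.8], [0.002, -0.039, -0.001])
```

Call:
move_arm:
  targets: [0,0,0,0,0,0,0,0,0,0,0,0,0,0]

```text
clock: 7.22
tool_pos: [0.6427, 0.2257, 0.202]
tcp_rot: [3.14, 0.562, 0.328]
contact_force: [-0.5, 0.5, 1.2]
opening: 0.0854
finger_force: 0.0
```

```bash
python3 - <<'E'
from kin import *
p,r,s=tcp(); u,rg=frame(18.8,-36); g=np.array([.644,.2265,.1265])+rg.as_matrix()[:,2]*.002
print(s["clock"],p,np.round(s["qpos"],2),np.round(s["qd"],3),s["contact_force"],rel((p,r),(g,rg)))
E
```

```text
7.2167 [0.64265692 0.22573709 0.20196635] [-0.36  1.04 -0.02  0.78 -0.01  1.89 -1.61] [-0.    -0.124  0.001 -0.024 -0.001  0.014  0.001] [-0.50341473  0.45559821  1.18802295] ([41.4, -0.4, 65.0], [0.002, -0.066, -0.0])
```

Call:
move_arm:
  targets: [0,8,0,13,0,-0.013,0,0,18,0,28,0,-0.026,0,0,27,0,42,0,-0.04,0,0,35,0,54,0,-0.053,0,0,39,0,61,0,-0.066,0]

```text
clock: 7.63
tool_pos: [0.6421, 0.2255, 0.1287]
tcp_rot: [3.14, 0.632, 0.328]
contact_force: [-0.2, 0.0, -0.4]
opening: 0.0855
finger_force: 0.0
```

Call:
move_arm:
  targets: [0,2,0,3,0,0,0,0,2,0,4,0,0,0,0,2,0,4,0,0,0]

```text
clock: 7.88
tool_pos: [0.6426, 0.2257, 0.1262]
tcp_rot: [3.14, 0.628, 0.328]
contact_force: [-0.1, 0.8, 0.2]
opening: 0.0856
finger_force: 0.0
```

```bash
python3 - <<'E'
from kin import *
p,r,s=tcp(); u,rg=frame(18.8,-36); g=np.array([.644,.2265,.1265])+rg.as_matrix()[:,2]*.002
print(s["clock"],p,np.round(s["qpos"],2),s["contact_force"],rel((p,r),(g,rg)))
T=cam("top");S=cam("side")
t=arm.get_image("top")[:,:,::-1];d=arm.get_image("side")[:,:,::-1]
for im,roi in((t,(180,130,300,230)),(d,(180,200,300,300))): print(blobs(mask(im,(18,110,80),(34,255,255),roi),15))
cv2.imwrite("pics/c6.png",cv2.resize(d[180:330,160:360],(800,600)))
E
```

```text
7.8833 [0.64255489 0.22570855 0.1261977 ] [-0.36  1.14 -0.02  0.77 -0.01  1.86 -1.61] [-0.13084425  0.815667    0.15548281] ([1.1, -0.3, 0.8], [0.002, -0.001, 0.0])
[([217.4, 174.4], [209, 157, 17, 36, 227])]
[([240.9, 275.6], [217, 267, 53, 17, 450])]
```

View pics/c6.png

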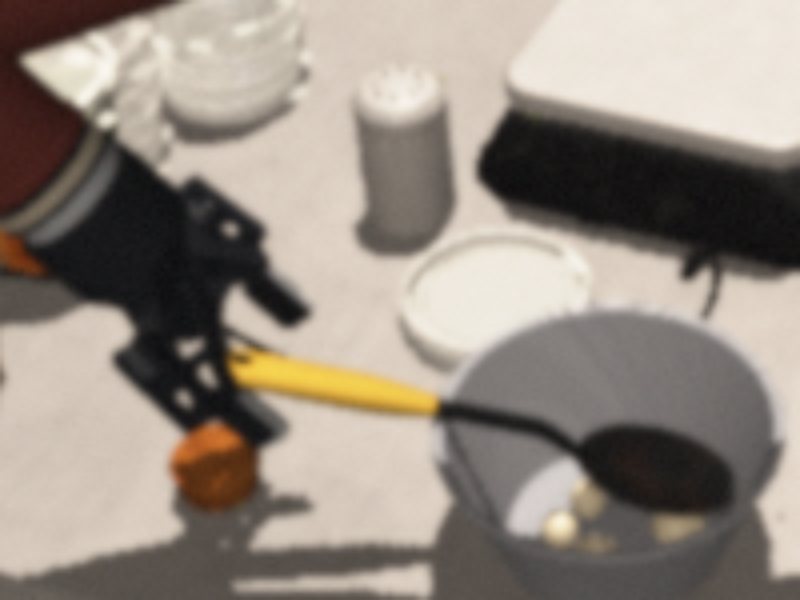

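The side crop shows the gripper over the handle end, with the handle between the open fingers and clear of the orange cup. I close.

Call:
move_arm:
  targets: [0.4,0,0,0,0,0,0,0.8,0,0,0,0,0,0,1,0,0,0,0,0,0,1,0,0,0,0,0,0,1,0,0,0,0,0,0]

```text
clock: 8.4
tool_pos: [0.6426, 0.2257, 0.1263]
tcp_rot: [3.14, 0.627, 0.328]
contact_force: [1.1, -0.6, 0.3]
opening: 0.0256
finger_force: 2.7
```

Call:
move_arm:
  targets: [1,0,0,0,0,0,0,1,0,0,0,0,0,0]

```text
clock: 8.57
tool_pos: [0.6425, 0.2257, 0.1262]
tcp_rot: [3.14, 0.628, 0.328]
contact_force: [0.3, 0.0, -0.1]
opening: 0.0247
finger_force: 59.3
```

```bash
cat > plan.py <<'E'
from kin import *
H=np.array([-.618,0,.786]); H/=np.linalg.norm(H)
TIP=H*.265-np.array([0,0,.002])
def up(tip,az,lean=0):
    "tool pose with spoon upright (lean deg), handle/tool azimuth az, tip at bowl-rel xyz"
    _,r0=frame(az,-36); hz=r0.apply(H); u=frame(az,0)[0]
    ax=np.cross(hz,[0,0,-1]); ax/=np.linalg.norm(ax); ang=np.arccos(-hz[2])-np.radians(lean)
    r=R.from_rotvec(ax*ang)*r0; return B+np.array(tip)-r.apply(TIP),r
E
python3 - <<'E'
from plan import *
k,sg,o,_,_=fit(); p,r,s=tcp(); q=s["qpos"]; print(s["clock"],p,s["opening"],s["finger_force"])
print("tip now",p+r.apply(TIP)-B)
for az in(18.8,40,60,90):
  for lean in(0,10):
    for z in(.02,.06):
      out=[]
      for a in range(0,360,45):
        X=up([.035*np.cos(np.radians(a)),.035*np.sin(np.radians(a)),z],az,lean); qq,e,d=ik(X,k,sg,o,[-.3,.35,0,2.1,-.5,.4,-1.]); out.append((round(e+d,1)))
      print(az,lean,z,out,qq.round(2))
E
```

```text
8.5667 [0.6425092  0.22570323 0.12618925] 0.02468809927221319 59.29486155509949
tip now [-0.0715958  -0.03037534  0.05541907]
18.8 0 0.02 [np.float64(0.0), np.float64(0.0), np.float64(0.0), np.float64(0.0), np.float64(0.1), np.float64(0.1), np.float64(0.0), np.float64(0.0)] [-0.41  0.19  0.09  2.26 -0.53  0.03 -1.05]
18.8 0 0.06 [np.float64(0.0), np.float64(0.0), np.float64(0.0), np.float64(0.0), np.float64(0.0), np.float64(0.0), np.float64(0.0), np.float64(0.0)] [-0.6   0.12  0.3   2.19 -0.26  0.17 -1.31]
18.8 10 0.02 [np.float64(0.0), np.float64(0.0), np.float64(0.0), np.float64(0.0), np.float64(0.0), np.float64(0.0), np.float64(0.0), np.float64(0.0)] [-0.57  0.29  0.3   2.03 -0.29  0.35 -1.3 ]
18.8 10 0.06 [np.float64(0.0), np.float64(0.0), np.float64(0.0), np.float64(0.0), np.float64(0.0), np.float64(0.0), np.float64(0.0), np.float64(0.0)] [-0.56  0.24  0.28  1.96 -0.18  0.46 -1.41]
40 0 0.02 [np.float64(0.0), np.float64(0.0), np.float64(0.0), np.float64(0.0), np.float64(0.0), np.float64(0.0), np.float64(0.0), np.float64(0.0)] [ 0.43  0.28 -0.74  2.19 -0.63  0.16 -0.5 ]
40 0 0.06
[... 1397 characters left out ...]
float64(0.0), np.float64(0.0), np.float64(0.0), np.float64(0.0), np.float64(0.0)] [ 0.31  0.44 -0.42  1.88 -0.64  0.91  0.34]
90 0 0.06 [np.float64(0.0), np.float64(0.0), np.float64(0.0), np.float64(0.0), np.float64(0.0), np.float64(0.0), np.float64(0.0), np.float64(0.0)] [ 0.24  0.38 -0.32  1.82 -0.66  1.02  0.32]
90 10 0.02 [np.float64(0.0), np.float64(0.0), np.float64(0.0), np.float64(0.0), np.float64(0.0), np.float64(0.0), np.float64(0.0), np.float64(0.0)] [ 0.08  0.41 -0.34  1.84 -0.47  0.85  0.07]
90 10 0.06 [np.float64(0.0), np.float64(0.0), np.float64(0.0), np.float64(0.0), np.float64(0.0), np.float64(0.0), np.float64(0.0), np.float64(0.0)] [ 0.04  0.36 -0.27  1.78 -0.48  0.96  0.05]
```

```bash
cat >> plan.py <<'E'
def kp(az,lean,r,z): return up(frame(az,0)[0]*r+[0,0,z],az,lean)
def rows(P0,Ps,g=1):
    out=[]
    for X in Ps:
        a,b=rel(P0,X); out+=[g]+[round(v) for v in a]+[round(v,3) for v in b]
    return out
def seg(a,b,n=5,g=1):
    "rows from keyframe a to b (parameters)"
    a,b=np.array(a,float),np.array(b,float)
    return rows(kp(*a),[kp(*(a+(b-a)*(i+1)/n)) for i in range(n)],g)
E
python3 - <<'E'
from plan import *
K=[(18.8,73.9,-.0777,.0554),(18.8,54,-.062,.062),(18.8,32,-.04,.062),(26,12,-.015,.06),(50,4,0,.06)]
p,r,s=tcp(); print(rel((p,r),kp(*K[0])))
for a,b in zip(K,K[1:]): print(seg(a,b))
k,sg,o,_,_=fit();q=s["qpos"]
for a,b in zip(K,K[1:]):
  for i in(.5,1):
    q,e,d=ik(kp(*(np.array(a)*(1-i)+np.array(b)*i)),k,sg,o,q);print(q.round(2),round(e+d,1))
E
```

```text
([-1.0, -5.4, -0.6], [0.001, 0.004, 0.0])
[1, -13, 0, -14, -0.0, 0.069, -0.0, 1, -27, 0, -26, -0.0, 0.139, 0.0, 1, -41, 0, -38, -0.0, 0.208, 0.0, 1, -56, 0, -49, -0.0, 0.278, -0.0, 1, -71, 0, -58, -0.0, 0.347, -0.0]
[1, -12, 0, -13, -0.0, 0.077, 0.0, 1, -25, 0, -25, -0.0, 0.154, 0.0, 1, -39, 0, -36, -0.0, 0.23, 0.0, 1, -53, 0, -45, -0.0, 0.307, 0.0, 1, -68, 0, -52, -0.0, 0.384, 0.0]
[1, -10, -2, -10, 0.004, 0.07, -0.025, 1, -21, -4, -19, 0.009, 0.14, -0.05, 1, -32, -5, -27, 0.016, 0.209, -0.074, 1, -44, -5, -33, 0.025, 0.279, -0.098, 1, -56, -5, -39, 0.035, 0.349, -0.121]
[1, -3, -3, -3, 0.038, 0.028, -0.075, 1, -7, -5, -6, 0.078, 0.056, -0.148, 1, -11, -7, -9, 0.12, 0.083, -0.221, 1, -14, -8, -12, 0.164, 0.111, -0.292, 1, -18, -8, -15, 0.211, 0.138, -0.362]
[-0.36  0.96 -0.02  0.98 -0.    1.64 -1.62] 0.0
[-0.36  0.8  -0.03  1.18  0.    1.44 -1.63] 0.0
[-0.36  0.63 -0.03  1.39  0.01  1.21 -1.64] 0.0
[-0.37  0.46 -0.03  1.6   0.03  0.97 -1.65] 0.0
[-0.35  0.33 -0.06  1.79  0.03  0.74 -1.61] 0.0
[-0.3   0.21 -0.1   1.98 -0.01  0.49 -1.5 ] 0.0
[-0.07  0.19 -0.3   2.03 -0.24  0.43 -1.06] 0.0
[ 0.22  0.21 -0.53  2.06 -0.52  0.44 -0.55] 0.0
```

Call:
move_arm:
  targets: [1,-13,0,-14,0,0.069,0,1,-27,0,-26,0,0.139,0,1,-41,0,-38,0,0.208,0,1,-56,0,-49,0,0.278,0,1,-71,0,-58,0,0.347,0]

```text
clock: 8.98
tool_pos: [0.6207, 0.2183, 0.216]
tcp_rot: [3.14, 0.275, 0.329]
contact_force: [0.7, -0.2, -0.5]
opening: 0.0249
finger_force: 59.0
```

Call:
move_arm:
  targets: [1,-12,0,-13,0,0.077,0,1,-25,0,-25,0,0.154,0,1,-39,0,-36,0,0.23,0,1,-53,0,-45,0,0.307,0,1,-68,0,-52,0,0.384,0]

```text
clock: 9.4
tool_pos: [0.572, 0.2018, 0.2852]
tcp_rot: [3.141, -0.109, 0.329]
contact_force: [0.2, 0.9, -0.8]
opening: 0.0247
finger_force: 59.0
```

Call:
move_arm:
  targets: [1,-10,-2,-10,0.004,0.07,-0.025,1,-21,-4,-19,0.009,0.14,-0.05,1,-32,-5,-27,0.016,0.209,-0.074,1,-44,-5,-33,0.025,0.279,-0.098,1,-56,-5,-39,0.035,0.349,-0.121]

```text
clock: 9.82
tool_pos: [0.5129, 0.1873, 0.3174]
tcp_rot: [3.14, -0.457, 0.457]
contact_force: [0.3, -0.1, -0.6]
opening: 0.0244
finger_force: 59.0
```

Call:
move_arm:
  targets: [1,-3,-3,-3,0.038,0.028,-0.075,1,-7,-5,-6,0.078,0.056,-0.148,1,-11,-7,-9,0.12,0.083,-0.221,1,-14,-8,-12,0.164,0.111,-0.292,1,-18,-8,-15,0.211,0.138,-0.362]

```text
clock: 10.23
tool_pos: [0.4898, 0.1852, 0.322]
tcp_rot: [-3.14, -0.586, 0.858]
contact_force: [-0.3, 0.1, -1.6]
opening: 0.0246
finger_force: 58.9
```

```bash
python3 - <<'E'
from plan import *
p,r,s=tcp(); print(s["clock"],p,np.round(s["qpos"],2),s["contact_force"],s["finger_force"])
print("tip rel",p+r.apply(TIP)-B, "to K4",rel((p,r),kp(50,4,0,.06)))
T=cam("top");S=cam("side")
t=arm.get_image("top")[:,:,::-1];d=arm.get_image("side")[:,:,::-1]
print("proj tip,end side/top",proj(S,[p+r.apply(TIP),p-r.apply(H)*.037,p+r.apply(H)*.088]).round(1).tolist(),proj(T,[p+r.apply(TIP),p-r.apply(H)*.037]).round(1).tolist())
f=lambda im,x,y,w,h:cv2.resize(im[y:y+h,x:x+w],(400,500))
cv2.imwrite("pics/c7.png",np.hstack([f(t,180,140,120,150),f(d,240,180,140,175)]))
E
```

```text
10.2333 [0.48982196 0.18523195 0.32198309] [ 0.2   0.21 -0.51  2.05 -0.5   0.45 -0.58] [-0.29120792  0.06816077 -1.6255981 ] 58.94725978374481
tip rel [ 0.00097285 -0.00547428  0.05950237] to K4 ([1.0, -4.9, -0.2], [0.006, 0.01, -0.012])
proj tip,end side/top [[312.8, 293.9], [296.6, 188.2], [303.8, 236.9]] [[235.5, 219.1], [209.7, 212.3]]
```

View pics/c7.png

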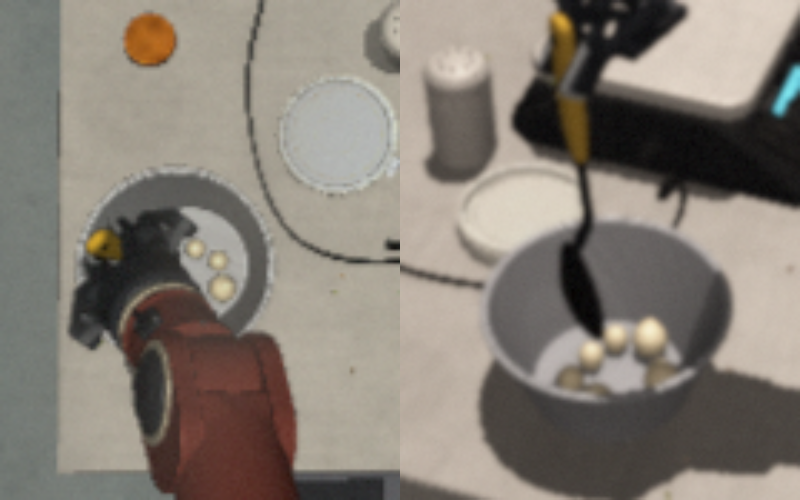

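The spoon is nearly upright with its head over the bowl centre: tip at side pixel (311,298), handle end at (297,185). The garlic is below it, with six visible in the side view at rows 297–316.

```bash
cat >> plan.py <<'E'
def st(a,z=.018,az=50,lean=4,ra=.040,rb=.032,f=1.0):
    "stir point at angle a deg; ra along thin direction az, rb along broad"
    u=frame(az,0)[0]; v=np.array([-u[1],u[0],0]); c=np.radians(a-az)
    return up(f*(u*ra*np.cos(c)+v*rb*np.sin(c))+[0,0,z],az,lean)
E
python3 - <<'E'
from plan import *
S=cam("side")
for x,y in((570,378),(595,390),(660,375),(592,353),(615,337),(650,337)):
    w=onz(S,(240+(x-400)*.35,180+y*.35),.016)-B; print((w[:2]*1000).round().tolist(),end=" ")
# turn: 20 rows, 4 calls (18 deg per row)
k,sg,o,_,_=fit(); q=tcp()[2]["qpos"]
print()
for a0 in(0,90,180,270):
    print(a0,rows(st(a0),[st(a0+18*(i+1)) for i in range(5)]))
    qn,e,d=ik(st(a0),k,sg,o,q); print(qn.round(2),round(e+d,1)); 
p,r,s=tcp()
for a in range(0,360,45): print(a,rel((p,r),st(a,z=.018)))
E
```

```text
[26.0, 19.0] [3.0, 24.0] [-42.0, -6.0] [18.0, -11.0] [6.0, -34.0] [-21.0, -42.0] 
0 [1, 7, -8, 5, 0.0, 0.0, 0.0, 1, 11, -17, 7, 0.0, 0.0, 0.0, 1, 12, -27, 8, 0.0, 0.0, 0.0, 1, 9, -36, 6, 0.0, 0.0, 0.0, 1, 4, -45, 3, 0.0, 0.0, 0.0]
[ 0.19  0.33 -0.53  2.05 -0.49  0.34 -0.54] 0.0
90 [1, -8, -7, -5, 0.0, 0.0, 0.0, 1, -17, -10, -12, 0.0, 0.0, 0.0, 1, -28, -11, -19, 0.0, 0.0, 0.0, 1, -38, -9, -26, 0.0, 0.0, 0.0, 1, -47, -4, -32, 0.0, 0.0, 0.0]
[ 0.1   0.29 -0.52  2.11 -0.5   0.28 -0.62] 0.0
180 [1, -7, 8, -5, 0.0, 0.0, 0.0, 1, -11, 17, -7, 0.0, 0.0, 0.0, 1, -12, 27, -8, 0.0, 0.0, 0.0, 1, -9, 36, -6, 0.0, 0.0, 0.0, 1, -4, 45, -3, 0.0, 0.0, 0.0]
[ 0.31  0.23 -0.66  2.21 -0.62  0.29 -0.44] 0.0
270 [1, 8, 7, 5, 0.0, 0.0, 0.0, 1, 17, 10, 12, 0.0, 0.0, 0.0, 1, 28, 11, 19, 0.0, 0.0, 0.0, 1, 38, 9, 26, 0.0, 0.0, 0.0, 1, 47, 4, 32, 0.0, 0.0, 0.0]
[ 0.38  0.28 -0.64  2.15 -0.6   0.35 -0.38] 0.0
0 ([2.2, 15.0, 49.5], [0.012, 0.013, -0.023])
45 ([13.5, -7.1, 57.1], [0.012, 0.013, -0.023])
90 ([5.3, -30.2, 51.7], [0.012, 0.013, -0.023])
135 ([-17.6, -40.8, 36.6], [0.012, 0.013, -0.023])
180 ([-41.8, -32.7, 20.7], [0.012, 0.013, -0.023])
225 ([-53.1, -10.6, 13.1], [0.012, 0.013, -0.023])
270 ([-44.9, 12.5, 18.5], [0.012, 0.013, -0.023])
315 ([-22.0, 23.1, 33.5], [0.012, 0.013, -0.023])
```

```bash
python3 - <<'E'
from plan import *
p,r,s=tcp(); P=(p,r)
print(rel(P,st(144,z=.06))); print(rel(st(144,z=.06),st(144,z=.018)))
for a0 in(144,234,324,54): print(a0,rows(st(a0),[st(a0+18*(i+1)) for i in range(5)]))
E
```

```text
([0.3, -40.8, -1.9], [0.012, 0.013, -0.023])
([-23.6, -0.0, 34.7], [0.0, 0.0, 0.0])
144 [1, -10, 2, -7, 0.0, 0.0, 0.0, 1, -19, 7, -13, 0.0, 0.0, 0.0, 1, -26, 15, -18, 0.0, 0.0, 0.0, 1, -30, 24, -20, 0.0, 0.0, 0.0, 1, -31, 34, -21, 0.0, 0.0, 0.0]
234 [1, 2, 10, 2, 0.0, 0.0, 0.0, 1, 8, 18, 5, 0.0, 0.0, 0.0, 1, 16, 25, 10, 0.0, 0.0, 0.0, 1, 25, 29, 17, 0.0, 0.0, 0.0, 1, 35, 30, 24, 0.0, 0.0, 0.0]
324 [1, 10, -2, 7, 0.0, 0.0, 0.0, 1, 19, -7, 13, 0.0, 0.0, 0.0, 1, 26, -15, 18, 0.0, 0.0, 0.0, 1, 30, -24, 20, 0.0, 0.0, 0.0, 1, 31, -34, 21, 0.0, 0.0, 0.0]
54 [1, -2, -10, -2, 0.0, 0.0, 0.0, 1, -8, -18, -5, 0.0, 0.0, 0.0, 1, -16, -25, -10, 0.0, 0.0, 0.0, 1, -25, -29, -17, 0.0, 0.0, 0.0, 1, -35, -30, -24, 0.0, 0.0, 0.0]
```

Call:
move_arm:
  targets: [1,0,-14,0,0.006,0.006,-0.012,1,0,-28,-1,0.012,0.013,-0.023,1,0,-41,-2,0.012,0.013,-0.023,1,0,-41,-2,0.012,0.013,-0.023]

```text
clock: 10.67
tool_pos: [0.4548, 0.2152, 0.3234]
tcp_rot: [-3.141, -0.596, 0.888]
contact_force: [0.0, 0.5, -0.7]
opening: 0.0249
finger_force: 59.2
```

Call:
move_arm:
  targets: [1,-5,0,7,0,0,0,1,-10,0,14,0,0,0,1,-15,0,22,0,0,0,1,-20,0,29,0,0,0,1,-23,0,34,0,0,0]

```text
clock: 11.08
tool_pos: [0.4587, 0.2125, 0.2823]
tcp_rot: [3.14, -0.598, 0.883]
contact_force: [0.4, -0.1, -0.8]
opening: 0.0248
finger_force: 58.9
```

```bash
python3 - <<'E'
from plan import *
p,r,s=tcp(); print(s["clock"],rel((p,r),st(144)),s["contact_force"],s["wrist_torque"],s["finger_force"],np.round(s["qpos"],2))
E
```

```text
11.0833 ([-3.3, 4.5, -0.3], [-0.005, -0.001, 0.009]) [ 0.35923068 -0.07777852 -0.77630454] [-0.6011557   0.58392595 -0.01445453] 58.91768038272858 [ 0.18  0.24 -0.59  2.18 -0.58  0.28 -0.53]
```

Call:
move_arm:
  targets: [1,-10,2,-7,0,0,0,1,-19,7,-13,0,0,0,1,-26,15,-18,0,0,0,1,-30,24,-20,0,0,0,1,-31,34,-21,0,0,0]

```text
clock: 11.5
tool_pos: [0.4611, 0.1604, 0.282]
tcp_rot: [3.14, -0.597, 0.881]
contact_force: [-0.7, 0.2, -1.3]
opening: 0.0247
finger_force: 59.1
```

Call:
move_arm:
  targets: [1,2,10,2,0,0,0,1,8,18,5,0,0,0,1,16,25,10,0,0,0,1,25,29,17,0,0,0,1,35,30,24,0,0,0]

```text
clock: 11.92
tool_pos: [0.5145, 0.1741, 0.2831]
tcp_rot: [3.138, -0.599, 0.88]
contact_force: [-1.7, -2.3, 6.3]
opening: 0.025
finger_force: 59.2
```

Call:
move_arm:
  targets: [1,10,-2,7,0,0,0,1,19,-7,13,0,0,0,1,26,-15,18,0,0,0,1,30,-24,20,0,0,0,1,31,-34,21,0,0,0]

```text
clock: 12.33
tool_pos: [0.5113, 0.2267, 0.2834]
tcp_rot: [3.138, -0.601, 0.883]
contact_force: [-0.2, 0.6, -0.0]
opening: 0.0248
finger_force: 58.8
```

Call:
move_arm:
  targets: [1,-2,-10,-2,0,0,0,1,-8,-18,-5,0,0,0,1,-16,-25,-10,0,0,0,1,-25,-29,-17,0,0,0,1,-35,-30,-24,0,0,0]

```text
clock: 12.75
tool_pos: [0.4578, 0.2115, 0.2825]
tcp_rot: [3.14, -0.598, 0.883]
contact_force: [1.0, -0.0, -0.2]
opening: 0.025
finger_force: 58.9
```

```bash
python3 - <<'E'
from plan import *
p,r,s=tcp(); print(s["clock"],rel((p,r),st(144)),s["contact_force"],s["wrist_torque"],s["finger_force"],np.round(s["qpos"],2))
d=arm.get_image("side")[:,:,::-1]
S=cam("side"); print(proj(S,[p+r.apply(TIP),p-r.apply(H)*.037]).round(1).tolist())
m=mask(d,(12,30,110),(30,140,255),(262,270,355,330)); print(blobs(m,6)); cv2.imwrite("pics/d8.png",d)
cv2.imwrite("pics/c8.png",cv2.resize(d[180:340,240:380],(700,600)))
E
```

```text
12.75 ([-2.3, 4.5, 0.6], [-0.004, -0.001, 0.009]) [ 0.9901332  -0.0353936  -0.15994117] [-0.09744541 -0.13223556  0.00342793] 58.89947712421417 [ 0.19  0.24 -0.6   2.18 -0.58  0.28 -0.53]
[[321.3, 317.9], [308.7, 215.9]]
[([266.5, 273.5], [262, 270, 12, 9, 85]), ([353.1, 271.4], [351, 270, 4, 5, 12]), ([265.2, 305.7], [262, 280, 11, 50, 348]), ([305.6, 293.9], [301, 289, 10, 10, 82]), ([333.2, 300.9], [326, 290, 15, 22, 129]), ([352.3, 306.9], [349, 296, 6, 22, 80]), ([311.3, 315.3], [307, 312, 10, 7, 50]), ([323.4, 313.7], [320, 312, 8, 4, 18])]
```

View pics/c8.png

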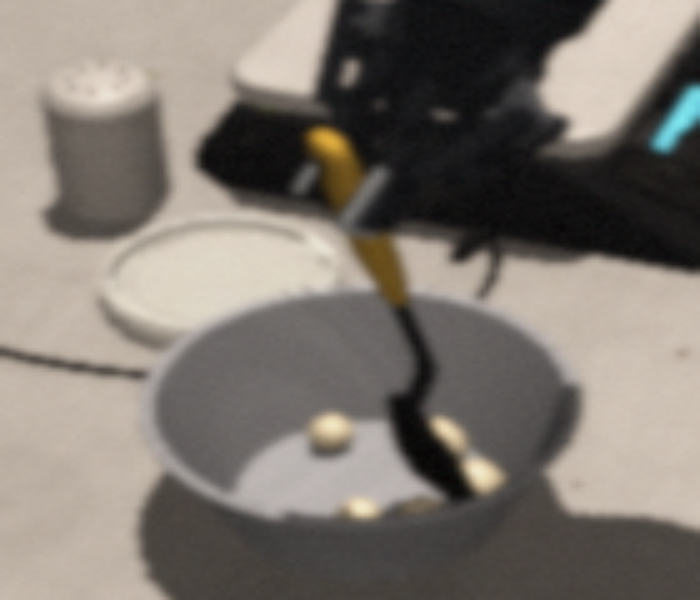

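The stirring works: the garlic has moved and the spoon is in hand, but its tip, now at side pixel (332,313), swung about 11 px off prediction by turning in the pads. I re-estimate the spoon's angle in the grip.

```bash
python3 - <<'E'
from plan import *
S=cam("side"); p,r,s=tcp()
best=min(((np.linalg.norm(proj(S,[p+r.apply([-.265*np.sin(a),0,.265*np.cos(a)-.002])])[0]-[332.4,312.5]),a) for a in np.radians(np.arange(10,70,.5))))
a=best[1];print(best[0],np.degrees(a))
Hn=np.array([-np.sin(a),0,np.cos(a)]); tip=p+r.apply(Hn*.265)-B; print("tip",tip,"lean",np.degrees(np.arccos(-r.apply(Hn)[2])),"lean dir",-r.apply(Hn))
E
```

```text
0.95554068482842 44.0
tip [-0.04587775 -0.00012292  0.02061611] lean 9.889214319092465 lean dir [0.10828464 0.13330536 0.98514167]
```

```bash
sed -i 's/^H=np.array.*/H=np.array([-np.sin(np.radians(44)),0,np.cos(np.radians(44))])/' plan.py; python3 - <<'E'
from plan import *
k,sg,o,_,_=fit(); p,r,s=tcp(); q=s["qpos"]
for lean in(9,7): print(lean,rel((p,r),st(144,z=.017,lean=lean)),[ (lambda x:(round(x[1]+x[2],1),x[0][5].round(2),x[0][2].round(2)))(ik(st(a,z=.017,lean=lean),k,sg,o,q)) for a in(0,90,144,180,225,270)])
for a0 in(144,234,324,54): print(a0,rows(st(a0,lean=8),[st(a0+18*(i+1),lean=8) for i in range(5)]))
E
```

```text
9 ([17.2, 4.0, 17.2], [-0.003, 0.016, 0.007]) [(np.float64(0.0), np.float64(0.31), np.float64(-0.5)), (np.float64(0.0), np.float64(0.26), np.float64(-0.48)), (np.float64(0.0), np.float64(0.24), np.float64(-0.57)), (np.float64(0.0), np.float64(0.25), np.float64(-0.64)), (np.float64(0.0), np.float64(0.28), np.float64(-0.67)), (np.float64(0.0), np.float64(0.31), np.float64(-0.63))]
7 ([10.4, 4.0, 11.0], [-0.003, 0.05, 0.006]) [(np.float64(0.0), np.float64(0.27), np.float64(-0.6)), (np.float64(0.0), np.float64(0.21), np.float64(-0.59)), (np.float64(0.0), np.float64(0.19), np.float64(-0.71)), (np.float64(0.0), np.float64(0.21), np.float64(-0.79)), (np.float64(0.0), np.float64(0.24), np.float64(-0.81)), (np.float64(0.0), np.float64(0.27), np.float64(-0.75))]
144 [1, -10, 2, -7, 0.0, 0.0, 0.0, 1, -18, 7, -14, 0.0, 0.0, 0.0, 1, -25, 15, -18, 0.0, 0.0, 0.0, 1, -29, 24, -21, 0.0, 0.0, 0.0, 1, -30, 34, -22, 0.0, 0.0, 0.0]
234 [1, 2, 10, 2, 0.0, 0.0, 0.0, 1, 8, 18, 5, 0.0, 0.0, 0.0, 1, 15, 25, 11, 0.0, 0.0, 0.0, 1, 24, 29, 18, 0.0, 0.0, 0.0, 1, 34, 30, 25, 0.0, 0.0, 0.0]
324 [1, 10, -2, 7, 0.0, 0.0, 0.0, 1, 18, -7, 14, 0.0, 0.0, 0.0, 1, 25, -15, 18, 0.0, 0.0, 0.0, 1, 29, -24, 21, 0.0, 0.0, 0.0, 1, 30, -34, 22, 0.0, 0.0, 0.0]
54 [1, -2, -10, -2, 0.0, 0.0, 0.0, 1, -8, -18, -5, 0.0, 0.0, 0.0, 1, -15, -25, -11, 0.0, 0.0, 0.0, 1, -24, -29, -18, 0.0, 0.0, 0.0, 1, -34, -30, -25, 0.0, 0.0, 0.0]
```

Call:
move_arm:
  targets: [1,4,1,4,-0.001,0.016,0.002,1,7,3,8,-0.002,0.033,0.004,1,10,4,11,-0.003,0.05,0.006]

```text
clock: 13.05
tool_pos: [0.4712, 0.2191, 0.2787]
tcp_rot: [-3.141, -0.647, 0.872]
contact_force: [-1.3, -0.9, 3.6]
opening: 0.0244
finger_force: 58.5
```

Call:
move_arm:
  targets: [1,-10,2,-7,0,0,0,1,-18,7,-14,0,0,0,1,-25,15,-18,0,0,0,1,-29,24,-21,0,0,0,1,-30,34,-22,0,0,0]

```text
clock: 13.47
tool_pos: [0.4747, 0.1689, 0.2791]
tcp_rot: [3.141, -0.65, 0.872]
contact_force: [2.0, 3.2, 0.6]
opening: 0.0244
finger_force: 60.0
```

Call:
move_arm:
  targets: [1,2,10,2,0,0,0,1,8,18,5,0,0,0,1,15,25,11,0,0,0,1,24,29,18,0,0,0,1,34,30,25,0,0,0]

```text
clock: 13.88
tool_pos: [0.5238, 0.1813, 0.2773]
tcp_rot: [-3.137, -0.644, 0.869]
contact_force: [-2.3, -0.2, 4.6]
opening: 0.0245
finger_force: 59.8
```

```bash
cat > chk.py <<'E'
from plan import *
def chk(n,zg=.015):
    p,r,s=tcp(); S=cam("side");T=cam("top"); d=arm.get_image("side")[:,:,::-1]; t=arm.get_image("top")[:,:,::-1]; cv2.imwrite(f"pics/{n}d.png",d);cv2.imwrite(f"pics/{n}t.png",t)
    print(round(s["clock"],2),p.round(4),"F",np.round(s["contact_force"],1),"T",np.round(s["wrist_torque"],2),"grip",round(s["finger_force"],1),"q",np.round(s["qpos"],2))
    m=mask(d,(0,0,0),(179,255,42),(272,262,352,325)); bb=[b for b in blobs(m,25)]; print("dark",bb)
    if bb:
        b=max(bb,key=lambda b:b[1][4]); l=cv2.connectedComponents(m)[1]; x,y,w,h,_=b[1]
        ys,xs=np.nonzero(m[y:y+h,x:x+w]); ylo=ys.max(); u=np.array([x+xs[ys>=ylo-1].mean(),y+ylo]); 
        e,a=min(((np.linalg.norm(proj(S,[p+r.apply([-.265*np.sin(a),0,.265*np.cos(a)-.002])])[0]-u),a) for a in np.radians(np.arange(10,75,.5))))
        Hn=np.array([-np.sin(a),0,np.cos(a)]); print("low px",u,"err",round(e,1),"ang",np.degrees(a).round(1),"tip",((p+r.apply(Hn*.265)-B)*1000).round(),"lean",np.degrees(np.arccos(-r.apply(Hn)[2])).round(1))
    print("predicted tip",proj(S,[p+r.apply(TIP)]).round(1).tolist(),((p+r.apply(TIP)-B)*1000).round())
    for nm,im,C,roi in(("side",d,S,(276,275,350,328)),("top",t,T,(212,200,262,245))):
        for b in blobs(mask(im,(12,35,120),(32,160,255),roi),5): print(nm,b[0],b[1][4],((onz(C,b[0],zg)-B)[:2]*1000).round().tolist())
E
python3 -c "from chk import *;chk('e1')"
```

```text
13.88 [0.5238 0.1813 0.2773] F [-2.3 -0.2  4.6] T [-0.41  1.16  0.14] grip 59.8 q [ 0.32  0.36 -0.65  2.08 -0.58  0.28 -0.42]
dark [([301.6, 283.5], [296, 262, 15, 38, 192])]
low px [308.42857143 299.        ] err 0.6 ang 46.0 tip [ 22. -24.  16.] lean 9.1
predicted tip [[304.6, 300.6]] [ 27. -18.  16.]
side [320.8, 291.0] 123 [1.0, -60.0]
side [300.3, 296.9] 16 [41.0, -27.0]
side [329.7, 304.1] 76 [-32.0, -27.0]
side [311.3, 316.3] 15 [-3.0, 21.0]
side [325.1, 314.4] 10 [-32.0, 6.0]
top [244.7, 207.7] 18 [41.0, -30.0]
top [230.4, 217.5] 30 [7.0, 20.0]
top [251.6, 219.1] 31 [1.0, -53.0]
top [243.0, 237.0] 20 [-61.0, -24.0]
```

Call:
move_arm:
  targets: [1,10,-2,7,0,0,0,1,18,-7,14,0,0,0,1,25,-15,18,0,0,0,1,29,-24,21,0,0,0,1,30,-34,22,0,0,0]

```text
clock: 14.4
tool_pos: [0.5214, 0.2326, 0.2786]
tcp_rot: [-3.142, -0.646, 0.874]
contact_force: [-0.5, 0.3, -1.5]
opening: 0.0247
finger_force: 59.3
```

Call:
move_arm:
  targets: [1,-2,-10,-2,0,0,0,1,-8,-18,-5,0,0,0,1,-15,-25,-11,0,0,0,1,-24,-29,-18,0,0,0,1,-34,-30,-25,0,0,0]

```text
clock: 14.82
tool_pos: [0.4727, 0.2193, 0.2804]
tcp_rot: [3.132, -0.652, 0.879]
contact_force: [5.1, 0.8, 1.5]
opening: 0.0247
finger_force: 59.9
```

Call:
move_arm:
  targets: [1,-10,2,-7,0,0,0,1,-18,7,-14,0,0,0,1,-25,15,-18,0,0,0,1,-29,24,-21,0,0,0,1,-30,34,-22,0,0,0]

```text
clock: 15.23
tool_pos: [0.4746, 0.1707, 0.2812]
tcp_rot: [3.139, -0.653, 0.875]
contact_force: [1.3, 1.2, 1.4]
opening: 0.0248
finger_force: 61.0
```

Call:
move_arm:
  targets: [1,2,10,2,0,0,0,1,8,18,5,0,0,0,1,15,25,11,0,0,0,1,24,29,18,0,0,0,1,34,30,25,0,0,0]

```text
clock: 15.65
tool_pos: [0.5221, 0.1817, 0.2769]
tcp_rot: [-3.134, -0.643, 0.867]
contact_force: [-0.7, 1.5, -0.6]
opening: 0.0246
finger_force: 61.0
```

```bash
python3 -c "from chk import *;chk('e2')"
```

```text
15.65 [0.5221 0.1817 0.2769] F [-0.7  1.5 -0.6] T [-0.11  0.76  0.11] grip 61.0 q [ 0.33  0.36 -0.66  2.08 -0.57  0.28 -0.43]
dark [([292.7, 288.6], [287, 262, 14, 45, 252])]
low px [298.5 306. ] err 1.1 ang 39.5 tip [39. -1. 12.] lean 2.7
predicted tip [[305.4, 301.2]] [ 25. -17.  16.]
side [320.6, 294.0] 182 [-1.0, -50.0]
side [330.9, 302.3] 74 [-33.0, -33.0]
side [328.2, 311.7] 38 [-36.0, -4.0]
top [240.5, 205.1] 21 [50.0, -15.0]
top [229.8, 218.4] 30 [4.0, 22.0]
top [251.4, 219.0] 36 [1.0, -53.0]
top [243.0, 237.6] 18 [-63.0, -24.0]
```

Call:
move_arm:
  targets: [1,10,-2,7,0,0,0,1,18,-7,14,0,0,0,1,25,-15,18,0,0,0,1,29,-24,21,0,0,0,1,30,-34,22,0,0,0]

```text
clock: 16.17
tool_pos: [0.5211, 0.2309, 0.278]
tcp_rot: [3.14, -0.645, 0.873]
contact_force: [-0.2, -3.0, -0.3]
opening: 0.0244
finger_force: 60.7
```

Call:
move_arm:
  targets: [1,-2,-10,-2,0,0,0,1,-8,-18,-5,0,0,0,1,-15,-25,-11,0,0,0,1,-24,-29,-18,0,0,0,1,-34,-30,-25,0,0,0]

```text
clock: 16.58
tool_pos: [0.4692, 0.2205, 0.2789]
tcp_rot: [-3.139, -0.647, 0.874]
contact_force: [0.4, -0.1, -1.4]
opening: 0.0247
finger_force: 60.7
```

Call:
move_arm:
  targets: [1,-10,2,-7,0,0,0,1,-18,7,-14,0,0,0,1,-25,15,-18,0,0,0,1,-29,24,-21,0,0,0,1,-30,34,-22,0,0,0]

```text
clock: 17.0
tool_pos: [0.4721, 0.1687, 0.2779]
tcp_rot: [-3.139, -0.646, 0.871]
contact_force: [-0.0, -0.1, -0.3]
opening: 0.0245
finger_force: 60.7
```

Call:
move_arm:
  targets: [1,2,10,2,0,0,0,1,8,18,5,0,0,0,1,15,25,11,0,0,0,1,24,29,18,0,0,0,1,34,30,25,0,0,0]

```text
clock: 17.42
tool_pos: [0.5232, 0.1835, 0.2783]
tcp_rot: [-3.132, -0.646, 0.867]
contact_force: [-2.7, 1.9, 0.3]
opening: 0.0247
finger_force: 61.3
```

Call:
move_arm:
  targets: [1,10,-2,7,0,0,0,1,18,-7,14,0,0,0,1,25,-15,18,0,0,0,1,29,-24,21,0,0,0,1,30,-34,22,0,0,0]

```text
clock: 17.83
tool_pos: [0.5219, 0.233, 0.2789]
tcp_rot: [-3.142, -0.647, 0.874]
contact_force: [-0.2, -4.0, 0.6]
opening: 0.0245
finger_force: 60.7
```

Call:
move_arm:
  targets: [1,-2,-10,-2,0,0,0,1,-8,-18,-5,0,0,0,1,-15,-25,-11,0,0,0,1,-24,-29,-18,0,0,0,1,-34,-30,-25,0,0,0]

```text
clock: 18.25
tool_pos: [0.4694, 0.2211, 0.2792]
tcp_rot: [-3.139, -0.648, 0.874]
contact_force: [0.5, -0.8, -1.0]
opening: 0.0246
finger_force: 60.5
```

Call:
move_arm:
  targets: [1,-10,2,-7,0,0,0,1,-18,7,-14,0,0,0,1,-25,15,-18,0,0,0,1,-29,24,-21,0,0,0,1,-30,34,-22,0,0,0]

```text
clock: 18.67
tool_pos: [0.4724, 0.169, 0.2781]
tcp_rot: [-3.138, -0.647, 0.871]
contact_force: [0.0, 1.4, -0.0]
opening: 0.0246
finger_force: 60.5
```

```bash
python3 -c "from chk import *;chk('e3')"
```

```text
18.67 [0.4724 0.169  0.2781] F [ 0.   1.4 -0. ] T [-0.06  0.4   0.01] grip 60.5 q [ 0.5   0.31 -0.84  2.2  -0.62  0.24 -0.38]
dark [([316.2, 288.3], [310, 262, 15, 45, 267])]
low px [321.72727273 306.        ] err 1.4 ang 40.5 tip [-12. -17.  14.] lean 3.4
predicted tip [[326.7, 301.7]] [-23. -30.  17.]
side [329.2, 295.7] 200 [-23.0, -51.0]
side [292.2, 300.1] 77 [56.0, -11.0]
side [328.1, 308.2] 25 [-32.0, -14.0]
side [328.7, 313.6] 7 [-39.0, 1.0]
top [238.1, 204.1] 29 [53.0, -7.0]
top [249.5, 221.7] 73 [-8.0, -46.0]
top [237.9, 236.4] 27 [-58.0, -6.0]
top [258.4, 241.7] 7 [-77.0, -77.0]
```

```bash
sed -i 's/radians(44)/radians(40.5)/g' plan.py; python3 - <<'E'
from plan import *
p,r,s=tcp()
print(rel((p,r),st(234,z=.016,lean=5,ra=.043)))
f=lambda a:st(a,z=.016,lean=5,ra=.043)
for a0 in(234,144,54,324): print(a0,rows(f(a0),[f(a0-18*(i+1)) for i in range(5)]))
E
```

```text
([-12.1, -2.4, -8.7], [0.002, -0.03, -0.003])
234 [1, 1, -10, 1, 0.0, 0.0, 0.0, 1, 5, -19, 4, 0.0, 0.0, 0.0, 1, 12, -27, 9, 0.0, 0.0, 0.0, 1, 22, -32, 16, 0.0, 0.0, 0.0, 1, 32, -34, 23, 0.0, 0.0, 0.0]
144 [1, 11, 1, 8, 0.0, 0.0, 0.0, 1, 21, 5, 15, 0.0, 0.0, 0.0, 1, 29, 11, 21, 0.0, 0.0, 0.0, 1, 35, 20, 25, 0.0, 0.0, 0.0, 1, 37, 30, 27, 0.0, 0.0, 0.0]
54 [1, -1, 10, -1, 0.0, 0.0, 0.0, 1, -5, 19, -4, 0.0, 0.0, 0.0, 1, -12, 27, -9, 0.0, 0.0, 0.0, 1, -22, 32, -16, 0.0, 0.0, 0.0, 1, -32, 34, -23, 0.0, 0.0, 0.0]
324 [1, -11, -1, -8, 0.0, 0.0, 0.0, 1, -21, -5, -15, 0.0, 0.0, 0.0, 1, -29, -11, -21, 0.0, 0.0, 0.0, 1, -35, -20, -25, 0.0, 0.0, 0.0, 1, -37, -30, -27, 0.0, 0.0, 0.0]
```

Call:
move_arm:
  targets: [1,-4,-1,-3,0.001,-0.01,-0.001,1,-8,-2,-6,0.001,-0.02,-0.002,1,-12,-2,-9,0.002,-0.03,-0.003]

```text
clock: 19.02
tool_pos: [0.4623, 0.1608, 0.2792]
tcp_rot: [-3.141, -0.619, 0.879]
contact_force: [0.9, 3.2, -1.2]
opening: 0.0249
finger_force: 61.6
```

Call:
move_arm:
  targets: [1,2,10,2,0,0,0,1,8,19,6,0,0,0,1,16,25,12,0,0,0,1,26,29,19,0,0,0,1,37,30,27,0,0,0]

```text
clock: 19.43
tool_pos: [0.5158, 0.1734, 0.2766]
tcp_rot: [-3.141, -0.615, 0.874]
contact_force: [-1.7, -1.2, 5.2]
opening: 0.0249
finger_force: 62.1
```

Call:
move_arm:
  targets: [1,10,-2,7,0,0,0,1,20,-7,14,0,0,0,1,27,-15,19,0,0,0,1,31,-24,22,0,0,0,1,32,-34,23,0,0,0]

```text
clock: 19.85
tool_pos: [0.5141, 0.2275, 0.2768]
tcp_rot: [-3.141, -0.616, 0.877]
contact_force: [-0.4, -0.3, -1.1]
opening: 0.0248
finger_force: 60.5
```

Call:
move_arm:
  targets: [1,-2,-10,-2,0,0,0,1,-8,-19,-6,0,0,0,1,-16,-25,-12,0,0,0,1,-26,-29,-19,0,0,0,1,-37,-30,-27,0,0,0]

```text
clock: 20.27
tool_pos: [0.4599, 0.2112, 0.2777]
tcp_rot: [3.141, -0.616, 0.879]
contact_force: [0.5, 0.2, -0.5]
opening: 0.0246
finger_force: 60.5
```

Call:
move_arm:
  targets: [1,-10,2,-7,0,0,0,1,-20,7,-14,0,0,0,1,-27,15,-19,0,0,0,1,-31,24,-22,0,0,0,1,-32,34,-23,0,0,0]

```text
clock: 20.68
tool_pos: [0.4622, 0.1587, 0.2785]
tcp_rot: [-3.141, -0.618, 0.876]
contact_force: [-0.6, 2.8, 4.1]
opening: 0.0247
finger_force: 62.3
```

```bash
python3 -c "from chk import *;chk('e4')"
```

```text
20.68 [0.4622 0.1587 0.2785] F [-0.6  2.8  4.1] T [1.58 0.28 0.31] grip 62.3 q [ 0.51  0.28 -0.82  2.2  -0.58  0.28 -0.4 ]
dark [([318.4, 288.2], [312, 262, 14, 47, 309])]
low px [323.6 308. ] err 3.7 ang 36.5 tip [-15. -19.  14.] lean 1.1
predicted tip [[329.0, 301.0]] [-28. -34.  16.]
side [331.3, 294.2] 148 [-26.0, -57.0]
side [312.4, 301.3] 34 [9.0, -22.0]
side [293.9, 309.1] 74 [42.0, 13.0]
side [332.9, 308.9] 59 [-43.0, -15.0]
top [231.7, 207.4] 29 [42.0, 15.0]
top [251.8, 219.4] 29 [0.0, -54.0]
top [250.2, 228.1] 23 [-30.0, -49.0]
top [241.4, 238.4] 25 [-65.0, -18.0]
```

Call:
move_arm:
  targets: [1,5,0,-7,0,0,0,1,10,0,-15,0,0,0,1,15,0,-22,0,0,0,1,20,0,-30,0,0,0,1,25,0,-37,0,0,0]

```text
clock: 21.2
tool_pos: [0.461, 0.158, 0.3224]
tcp_rot: [3.142, -0.615, 0.878]
contact_force: [0.5, -0.1, -1.7]
opening: 0.0245
finger_force: 61.3
```

```bash
python3 - <<'E'
from chk import *
chk('e5')
S=cam("side");d=cv2.imread('pics/e5d.png')
m=mask(d,(10,25,75),(34,170,255),(276,275,350,328))
w=np.zeros((53,74),int)
big=cv2.resize(d[270:326,274:352],None,fx=8,fy=8,interpolation=cv2.INTER_CUBIC); g=cv2.cvtColor(big,cv2.COLOR_BGR2HSV)
mm=cv2.inRange(g,np.array((10,25,75)),np.array((34,170,255)))
for c in cv2.findContours(mm,cv2.RETR_EXTERNAL,cv2.CHAIN_APPROX_NONE)[0]:
    if cv2.contourArea(c)<600: continue
    (x,y),rr=cv2.minEnclosingCircle(c); x0,y0,ww,hh=cv2.boundingRect(c)
    print("c",round(274+x/8,1),round(270+y/8,1),"w,h px",ww/8,hh/8,"area",cv2.contourArea(c)/64,((onz(S,(274+x/8,270+y/8),.015)-B)[:2]*1000).round())
E
```

```text
21.2 [0.461  0.158  0.3224] F [ 0.5 -0.1 -1.7] T [-0.53  0.47 -0.01] grip 61.3 q [ 0.53  0.19 -0.79  2.13 -0.57  0.44 -0.44]
dark [([319.5, 276.6], [313, 262, 15, 31, 282])]
low px [325. 292.] err 1.9 ang 37.5 tip [-20. -24.  58.] lean 2.2
predicted tip [[329.6, 287.5]] [-29. -35.  60.]
side [322.7, 299.0] 354 [-11.0, -37.0]
side [293.4, 308.5] 73 [44.0, 12.0]
side [318.3, 310.1] 38 [-13.0, -1.0]
top [231.6, 207.5] 30 [41.0, 16.0]
top [251.0, 218.4] 41 [3.0, -51.0]
top [244.8, 224.6] 9 [-18.0, -30.0]
top [242.1, 237.6] 9 [-63.0, -21.0]
top [234.1, 241.6] 12 [-76.0, 7.0]
top [255.4, 242.8] 5 [-81.0, -67.0]
c 277.1 321.6 w,h px 6.375 6.875 area 14.0078125 [64. 59.]
c 277.4 312.4 w,h px 8.25 10.125 area 36.515625 [74. 34.]
c 293.8 309.4 w,h px 10.75 11.375 area 91.1328125 [42. 14.]
c 345.4 312.9 w,h px 13.125 26.0 area 159.0390625 [-74. -12.]
c 325.3 300.3 w,h px 31.75 31.25 area 580.9140625 [-18. -35.]
```

```bash
cat > gar.py <<'E'
from plan import *
def gar(f,cam_="side",roi=(274,270,352,326)):
    C=cam(cam_); d=cv2.imread(f); x0,y0,x1,y1=roi
    big=cv2.resize(d[y0:y1,x0:x1],None,fx=8,fy=8,interpolation=cv2.INTER_CUBIC); hs=cv2.cvtColor(big,cv2.COLOR_BGR2HSV)
    sat=cv2.inRange(hs,np.array((8,35,60)),np.array((36,180,255)))
    g=cv2.GaussianBlur(cv2.cvtColor(big,cv2.COLOR_BGR2GRAY),(0,0),3)
    c=cv2.HoughCircles(g,cv2.HOUGH_GRADIENT,1.5,55,param1=60,param2=18,minRadius=34,maxRadius=66)
    for x,y,r in (c[0] if c is not None else []):
        if not(0<=int(y)<sat.shape[0] and 0<=int(x)<sat.shape[1]): continue
        k=np.zeros_like(sat); cv2.circle(k,(int(x),int(y)),int(r*.9),255,-1); fr=(sat[k>0]>0).mean()
        if fr>.6: print(cam_,"px",round(x0+x/8,1),round(y0+y/8,1),"d px",round(r/4,1),"fill",round(fr,2),((onz(C,(x0+x/8,y0+y/8),.015)-B)[:2]*1000).round())
E
python3 - <<'E'
from gar import *
gar('pics/side0.png'); gar('pics/e5d.png')
d=cv2.imread('pics/e5d.png'); h=cv2.cvtColor(d,cv2.COLOR_BGR2HSV)[288:318,306:346]
for row in range(0,30): print(''.join('%4d'%v for v in h[row,:,2][::1]) if row%2==0 else '',end='\n' if row%2==0 else '')
E
```

```text
side px 326.4 300.7 d px 13.2 fill 1.0 [-21. -34.]
side px 313.5 293.3 d px 15.8 fill 0.62 [ 15. -47.]
 111 109 109 107 107 110 120 146 186 213 228 225 195 133  63  20   8  12  12  15  17  34  63  88  94 101  97  96  94  95  95  91  93  92  91  90  91  88  87  89
 109 111 110 111 109 114 128 162 198 222 233 238 237 220 162  91  40  16  11  13  18  34  65  88  98  98  96  95  95  92  94  93  93  92  88  90  91  87  87  85
 131 142 148 154 151 151 149 157 177 196 208 217 223 221 201 166 113  67  38  30  38  54  76  93  98  98  96  96  94  94  92  93  95  89  90  87  88  89  86  83
 180 183 181 183 184 177 164 146 144 155 167 177 177 180 179 164 150 138 143 159 170 170 163 147 124 107 100  96  95  93  91  89  94  91  90  87  89  84  83  73
 186 184 182 183 185 193 202 205 200 187 169 152 142 136 134 138 162 190 217 235 241 242 239 229 208 170 131 101  96  94  92  91  91  89  86  88  86  80  77  63
 184 185 183 183 185 198 208 228 235 234 223 194 148 114 107 132 174 210 228 236 243 245 243 238 230 211 171 130 107  97  90  91  88  86  89  86  83  76  68  58
 185 186 178 171 162 155 151 16
[... 717 characters left out ...]
 141 141 140 140 135 130 114  96  81  73  86 109 126 125
 166 143 124  95  80  73  77  91 111 129 139 144 145 141 134 130 132 140 144 134 126 123 118 120 128 138 144 145 145 141 132 120 102  84  77  74  76  72  73  73
 111  82  76  76  77  73  75  84 101 118 132 138 137 133 125 120 133 159 174 173 164 143 112 109 119 124 122 120 116 108  95  88  81  78  75  70  67  65  69  74
  82  73  73  72  73  77  75  76  79  85  96 101 104 101  90  87  94 115 125 129 130 121 118 122 123 114  99  91  87  84  78  78  73  64  63  63  64  68  75  78
  92  90  83  81  82  81  82  84  88  93  99 103 104 102 103 118 134 150 160 158 164 173 174 166 157 135 110  88  76  71  69  66  60  64  61  64  70  77  76  74
```

The brightness map shows three bulbs around side pixels (317,290), (326,298) and (334,308), and cloves at (314,298), (318,310) and (294,309). They have moved, but the bulbs still lie together along one wall, so I stir on the other way and cross the middle.

```bash
sed -i 's/radians(40.5)/radians(38.5)/g' plan.py; python3 - <<'E'
from plan import *
p,r,s=tcp()
f=lambda a,z=.016,ff=1:st(a,z=z,lean=4,ra=.041,f=ff)
print("over",rel((p,r),f(324,.06)),"down",rel(f(324,.06),f(324)))
for a0 in(324,234,144): print(a0,rows(f(a0),[f(a0-18*(i+1)) for i in range(5)]))
print("cross",rows(f(54),[f(54,ff=1-.4*(i+1)) for i in range(5)]),"lift",rel(f(234),f(234,.062)))
k,sg,o,_,_=fit();print([ (lambda x:(round(x[1]+x[2],1),x[0][5].round(2)))(ik(f(a),k,sg,o,s["qpos"])) for a in(0,54,144,234,324)])
E
```

```text
over ([33.9, 31.3, 25.0], [-0.001, -0.016, 0.006]) down ([-24.9, -0.0, 36.3], [0.0, 0.0, 0.0])
324 [1, -10, -1, -7, 0.0, 0.0, 0.0, 1, -20, -5, -14, 0.0, 0.0, 0.0, 1, -28, -11, -19, 0.0, 0.0, 0.0, 1, -34, -20, -23, 0.0, 0.0, 0.0, 1, -36, -30, -25, 0.0, 0.0, 0.0]
234 [1, 1, -10, 1, 0.0, 0.0, 0.0, 1, 5, -19, 4, 0.0, 0.0, 0.0, 1, 12, -27, 8, 0.0, 0.0, 0.0, 1, 21, -32, 14, 0.0, 0.0, 0.0, 1, 31, -34, 22, 0.0, 0.0, 0.0]
144 [1, 10, 1, 7, 0.0, 0.0, 0.0, 1, 20, 5, 14, 0.0, 0.0, 0.0, 1, 28, 11, 19, 0.0, 0.0, 0.0, 1, 34, 20, 23, 0.0, 0.0, 0.0, 1, 36, 30, 25, 0.0, 0.0, 0.0]
cross [1, -14, 1, -9, 0.0, 0.0, 0.0, 1, -27, 2, -18, 0.0, 0.0, 0.0, 1, -40, 3, -28, 0.0, 0.0, 0.0, 1, -54, 4, -37, 0.0, 0.0, 0.0, 1, -67, 4, -46, 0.0, 0.0, 0.0] lift ([26.1, 0.0, -37.9], [0.0, 0.0, 0.0])
[(np.float64(0.0), np.float64(0.32)), (np.float64(0.0), np.float64(0.29)), (np.float64(0.0), np.float64(0.25)), (np.float64(0.0), np.float64(0.3)), (np.float64(0.0), np.float64(0.33))]
```

Call:
move_arm:
  targets: [1,11,10,8,0,-0.005,0.002,1,22,20,16,0,-0.01,0.004,1,34,31,25,0,-0.016,0.006,1,34,31,25,0,-0.016,0.006]

```text
clock: 21.63
tool_pos: [0.5154, 0.1713, 0.3219]
tcp_rot: [-3.138, -0.603, 0.87]
contact_force: [0.3, -0.6, -0.2]
opening: 0.0246
finger_force: 61.3
```

Call:
move_arm:
  targets: [1,-5,0,7,0,0,0,1,-10,0,15,0,0,0,1,-15,0,22,0,0,0,1,-20,0,29,0,0,0,1,-25,0,36,0,0,0]

```text
clock: 22.05
tool_pos: [0.5167, 0.1708, 0.2808]
tcp_rot: [3.135, -0.61, 0.873]
contact_force: [4.8, 0.3, 7.6]
opening: 0.0247
finger_force: 62.3
```

Call:
move_arm:
  targets: [1,-10,-1,-7,0,0,0,1,-20,-5,-14,0,0,0,1,-28,-11,-19,0,0,0,1,-34,-20,-23,0,0,0,1,-36,-30,-25,0,0,0]

```text
clock: 22.47
tool_pos: [0.4599, 0.1555, 0.2777]
tcp_rot: [-3.136, -0.6, 0.868]
contact_force: [-0.8, -0.2, -0.7]
opening: 0.0245
finger_force: 61.4
```

Call:
move_arm:
  targets: [1,1,-10,1,0,0,0,1,5,-19,4,0,0,0,1,12,-27,8,0,0,0,1,21,-32,14,0,0,0,1,31,-34,22,0,0,0]

```text
clock: 22.88
tool_pos: [0.4575, 0.2087, 0.2774]
tcp_rot: [-3.136, -0.599, 0.871]
contact_force: [-2.1, -2.0, 1.8]
opening: 0.0243
finger_force: 61.4
```

Call:
move_arm:
  targets: [1,10,1,7,0,0,0,1,20,5,14,0,0,0,1,28,11,19,0,0,0,1,34,20,23,0,0,0,1,36,30,25,0,0,0]

```text
clock: 23.3
tool_pos: [0.5101, 0.224, 0.2775]
tcp_rot: [-3.136, -0.601, 0.873]
contact_force: [0.0, -0.4, -0.5]
opening: 0.0243
finger_force: 60.8
```

Call:
move_arm:
  targets: [1,-14,1,-9,0,0,0,1,-27,2,-18,0,0,0,1,-40,3,-28,0,0,0,1,-54,4,-37,0,0,0,1,-67,4,-46,0,0,0]

```text
clock: 23.72
tool_pos: [0.4606, 0.1564, 0.2772]
tcp_rot: [-3.136, -0.601, 0.869]
contact_force: [0.9, 2.3, 0.2]
opening: 0.0246
finger_force: 61.0
```

Call:
move_arm:
  targets: [1,5,0,-7,0,0,0,1,10,0,-15,0,0,0,1,15,0,-22,0,0,0,1,21,0,-30,0,0,0,1,28,0,-41,0,0,0]

```text
clock: 24.13
tool_pos: [0.4606, 0.1566, 0.3267]
tcp_rot: [-3.135, -0.599, 0.869]
contact_force: [0.1, 0.0, -0.8]
opening: 0.0246
finger_force: 61.0
```

```bash
python3 - <<'E'
from chk import *
chk('e6')
d=cv2.imread('pics/e6d.png'); h=cv2.cvtColor(d,cv2.COLOR_BGR2HSV)[282:322,284:348]
for row in range(0,40,2): print(282+row,''.join('%3d'%(v//2) for v in h[row,:,2]))
E
```

```text
24.13 [0.4606 0.1566 0.3267] F [ 0.1  0.  -0.8] T [-0.5   0.41 -0.02] grip 61.0 q [ 0.55  0.19 -0.82  2.11 -0.5   0.46 -0.52]
dark [([323.3, 275.1], [316, 262, 16, 28, 262])]
low px [328.5 289. ] err 1.6 ang 38.0 tip [-25. -29.  62.] lean 3.7
predicted tip [[328.5, 287.2]] [-28. -32.  64.]
side [319.9, 296.8] 327 [-3.0, -41.0]
side [291.0, 304.7] 158 [53.0, 3.0]
side [329.2, 312.5] 22 [-39.0, -2.0]
top [234.1, 204.8] 62 [51.0, 7.0]
top [245.3, 212.8] 26 [23.0, -32.0]
top [246.8, 226.0] 48 [-23.0, -37.0]
top [237.4, 239.4] 23 [-69.0, -5.0]
282  54 54 54 54 55 55 55 56 55 55 55 55 55 55 56 55 55 55 54 53 54 53 54 54 54 54 53 54 53 57 53 54 53 53 49 45 34 20  7  6  5  5  5  7  5  6 12 26 39 48 48 47 49 49 48 46 46 47 45 46 46 45 45 45
284  54 54 54 54 55 55 56 57 56 57 56 55 56 55 55 55 55 55 54 56 54 53 54 52 55 53 53 53 53 55 54 54 55 54 51 49 45 37 23 12  7  5  6  4  7  5  9 23 34 44 47 47 48 48 48 47 46 45 44 45 47 46 43 43
286  53 54 54 54 55 55 55 55 57 57 56 56 55 56 55 56 56 55 56 55 55 54 54 54 52 54 53 54 51 54 54 54 53 55 52 51 51 50 45 32 20 10  7  5  4  6  7 19 33 44 47 47 
[... 2684 characters left out ...]
7 37 36 37 37 37 37 39 37 38 37 37 40 46 56 63 70 73 75 72 62 51 44 40 38 39 37 35 33 31 31 32 36 37 38 38 39
316  33 33 38 47 54 62 67 72 76 81 85 87 87 89 89 90 89 90 89 79 64 51 45 44 42 41 42 41 42 42 43 46 47 51 52 51 50 56 65 75 78 82 85 89 88 84 79 68 53 43 36 35 33 32 30 30 31 32 35 37 38 38 38 38
318  34 33 31 30 32 35 35 42 46 53 59 64 70 76 78 80 83 85 89 89 86 80 78 75 71 71 70 71 72 72 76 82 88 89 89 84 82 79 81 82 79 73 66 59 54 46 42 38 34 34 33 32 30 31 29 30 32 34 38 37 38 38 37 38
320  36 34 31 32 31 30 33 32 32 34 34 35 37 39 40 44 48 52 54 56 59 60 61 63 64 63 62 63 63 62 61 63 63 61 58 53 51 47 42 39 40 37 34 34 34 33 33 33 32 31 33 32 31 31 30 33 35 37 37 36 40 39 37 35
```

The brightness map shows the three bulbs at side pixels (310,296), (322,296) and (333,300), still next to each other, with two cloves at (293,300) and (290,308). Round stirring keeps the ring order, so I add quick star-shaped strokes across the middle.

```bash
python3 - <<'E'
from plan import *
f=lambda a,z=.016:st(a,z=z,lean=4,ra=.041,rb=.034)
w=[234+144*i for i in range(6)]; pts=[]
for a,b in zip(w,w[1:]):
    A,C=f(a),f(b); pts+=[(A[0]+(C[0]-A[0])*t,A[1]) for t in(1/3,2/3,1)]
P=f(234)
for c in range(3):
    print(rows(P,pts[5*c:5*c+5])); P=pts[5*c+4]
E
```

```text
[1, 21, 5, 14, 0.0, 0.0, 0.0, 1, 42, 10, 29, 0.0, 0.0, 0.0, 1, 62, 16, 43, 0.0, 0.0, 0.0, 1, 49, -1, 33, 0.0, 0.0, 0.0, 1, 35, -17, 24, 0.0, 0.0, 0.0]
[1, -14, -16, -10, 0.0, 0.0, 0.0, 1, -12, 5, -8, 0.0, 0.0, 0.0, 1, -11, 26, -7, 0.0, 0.0, 0.0, 1, -9, 48, -6, 0.0, 0.0, 0.0, 1, 2, 30, 1, 0.0, 0.0, 0.0]
[1, 11, -18, 8, 0.0, 0.0, 0.0, 1, 23, -37, 16, 0.0, 0.0, 0.0, 1, 3, -28, 2, 0.0, 0.0, 0.0, 1, -17, -20, -12, 0.0, 0.0, 0.0, 1, -37, -12, -25, 0.0, 0.0, 0.0]
```

Call:
move_arm:
  targets: [1,-6,0,8,0,0,0,1,-12,0,16,0,0,0,1,-18,0,25,0,0,0,1,-23,0,33,0,0,0,1,-28,0,41,0,0,0]

```text
clock: 24.65
tool_pos: [0.4618, 0.1615, 0.28]
tcp_rot: [-3.129, -0.607, 0.865]
contact_force: [-6.2, 4.8, 22.2]
opening: 0.0246
finger_force: 72.6
```

Call:
move_arm:
  targets: [1,21,5,14,0,0,0,1,42,10,29,0,0,0,1,62,16,43,0,0,0,1,49,-1,33,0,0,0,1,35,-17,24,0,0,0]

```text
clock: 25.07
tool_pos: [0.476, 0.2028, 0.2771]
tcp_rot: [-3.135, -0.602, 0.872]
contact_force: [-0.8, 0.5, -1.0]
opening: 0.0245
finger_force: 61.2
```

Call:
move_arm:
  targets: [1,-14,-16,-10,0,0,0,1,-12,5,-8,0,0,0,1,-11,26,-7,0,0,0,1,-9,48,-6,0,0,0,1,2,30,1,0,0,0]

```text
clock: 25.48
tool_pos: [0.5064, 0.1741, 0.2763]
tcp_rot: [-3.138, -0.601, 0.851]
contact_force: [0.4, -1.1, -0.9]
opening: 0.0247
finger_force: 60.9
```

Call:
move_arm:
  targets: [1,11,-18,8,0,0,0,1,23,-37,16,0,0,0,1,3,-28,2,0,0,0,1,-17,-20,-12,0,0,0,1,-37,-13,-25,0,0,0]

```text
clock: 25.9
tool_pos: [0.4609, 0.1602, 0.2778]
tcp_rot: [-3.139, -0.604, 0.878]
contact_force: [3.0, 0.8, -0.4]
opening: 0.0253
finger_force: 61.8
```

Call:
move_arm:
  targets: [1,21,5,14,0,0,0,1,42,10,29,0,0,0,1,62,16,43,0,0,0,1,49,-1,33,0,0,0,1,35,-17,24,0,0,0]

```text
clock: 26.32
tool_pos: [0.476, 0.2024, 0.2772]
tcp_rot: [-3.135, -0.602, 0.871]
contact_force: [-0.4, -0.2, -0.8]
opening: 0.0244
finger_force: 60.9
```

Call:
move_arm:
  targets: [1,-14,-16,-10,0,0,0,1,-12,5,-8,0,0,0,1,-11,26,-7,0,0,0,1,-9,48,-6,0,0,0,1,2,30,1,0,0,0]

```text
clock: 26.73
tool_pos: [0.5048, 0.1772, 0.2768]
tcp_rot: [-3.131, -0.602, 0.85]
contact_force: [1.5, 0.2, -1.6]
opening: 0.0245
finger_force: 61.1
```

Call:
move_arm:
  targets: [1,11,-18,8,0,0,0,1,23,-37,16,0,0,0,1,3,-28,2,0,0,0,1,-17,-20,-12,0,0,0,1,-37,-13,-25,0,0,0]

```text
clock: 27.15
tool_pos: [0.4599, 0.1597, 0.277]
tcp_rot: [-3.137, -0.601, 0.878]
contact_force: [1.3, 0.9, -1.0]
opening: 0.0248
finger_force: 60.6
```

Call:
move_arm:
  targets: [1,5,0,-7,0,0,0,1,10,0,-15,0,0,0,1,15,0,-22,0,0,0,1,21,0,-30,0,0,0,1,28,0,-41,0,0,0]

```text
clock: 27.57
tool_pos: [0.4606, 0.1565, 0.3261]
tcp_rot: [-3.134, -0.599, 0.868]
contact_force: [0.2, 0.2, -1.7]
opening: 0.0244
finger_force: 60.8
```

```bash
python3 - <<'E'
from chk import *
chk('e7')
d=cv2.imread('pics/e7d.png'); h=cv2.cvtColor(d,cv2.COLOR_BGR2HSV)[284:322,284:348]
for row in range(0,38,2): print(284+row,''.join('%3d'%(v//2) for v in h[row,:,2]))
t=cv2.imread('pics/e7t.png'); h=cv2.cvtColor(t,cv2.COLOR_BGR2HSV)[200:242,216:258]
for row in range(0,42,2): print(200+row,''.join('%4d'%v for v in h[row,:,1]))
E
```

```text
27.57 [0.4606 0.1565 0.3261] F [ 0.2  0.2 -1.7] T [-0.57  0.45  0.03] grip 60.8 q [ 0.56  0.19 -0.83  2.11 -0.5   0.46 -0.52]
dark [([324.3, 274.6], [317, 262, 16, 28, 254])]
low px [329.6 289. ] err 1.9 ang 38.5 tip [-27. -31.  62.] lean 4.2
predicted tip [[328.6, 287.4]] [-28. -32.  64.]
side [309.0, 294.3] 387 [25.0, -41.0]
side [328.7, 305.4] 63 [-31.0, -22.0]
side [291.4, 309.6] 75 [47.0, 16.0]
side [304.1, 315.2] 34 [13.0, 23.0]
top [245.0, 212.4] 140 [24.0, -31.0]
top [229.5, 206.6] 31 [45.0, 23.0]
top [238.6, 239.1] 24 [-68.0, -9.0]
top [255.4, 242.8] 5 [-81.0, -67.0]
284  54 53 55 55 55 54 54 54 54 55 55 57 56 56 56 57 57 55 54 55 52 53 54 51 54 54 53 53 54 55 54 55 55 52 52 51 51 49 44 34 20  9  6  5  7  5  6 11 21 35 45 47 49 48 47 46 45 46 46 46 45 44 44 43
286  55 54 52 55 54 55 55 55 55 56 56 56 56 55 56 56 56 55 56 55 55 55 59 62 64 64 63 57 56 54 55 55 54 58 60 64 67 67 61 52 41 28 16  9  5  8  8  9 18 33 42 47 47 46 47 46 45 46 46 45 43 44 44 41
288  54 55 55 55 56 56 56 55 55 56 55 56 54 55 56 57 56 56 57 58 69 84 97106110111104 96 83 67 59 60 71 87100110115114108 9
[... 6158 characters left out ...]
  22  11
234    0  36  21  14   7  12  12  11  12   6   6  23  10  31  10  31  28  14   4  13  17  12  15  15  18   8  18  16  19  14  23  15  18  16  15  23  21  20  22  18   8  11
236    7  11  11   5   7  14  20  13  19  28  12  17  17  12   5   9   9   9   0   7  14   4  22  32  39  49  39  44  41  47  45  32  29  16  23  20  22  21  10  11  11  27
238   22  17  16   5  13  14   7   7   6  13  11  22  15   0  10   9  10  10  25  50  48  50  54  49  52  55  59  64  67  67  63  58  63  52  56  41  19  12   9  16  26  30
240   12   0  11  17  14  13  19   6  31  28  22   5   5  19   6  10  32  46  51  48  51  71  75  97 104 111  99  99  95  95  94  80  92  78  96  89  72  33  25  29  30  30
```

The maps now place the bulbs at about (45,-14), (23,-42) and (-2,-53) mm from the bowl centre, and the cloves at about (46,27), (13,25) and (-31,-20). I turn the spoon so its flat side faces the bulbs, go in behind the middle one at the wall, and push it across.

```bash
python3 - <<'E'
from plan import *
k,sg,o,_,_=fit(); p,r,s=tcp(); q=s["qpos"]
f=lambda az,tip,lean=4: up(tip,az,lean)
d=frame(119,0)[0]
K=[f(75,[-.01,-.012,.07]),f(100,[.0,-.01,.07]),f(119,[*(-d*.03)[:2],.07]),f(119,[*(-d*.054)[:2],.066]),f(119,[*(-d*.054)[:2],.017]),f(119,[*(d*.025)[:2],.017]),f(119,[*(d*.025)[:2],.066])]
P=(p,r)
for X in K:
    a,b=rel(P,X); q,e,dd=ik(X,k,sg,o,q); print(a,b,"deg",round(np.degrees(np.linalg.norm(b)),1),q.round(2),round(e+dd,1)); P=X
E
```

```text
[21.3, -10.3, 9.2] [0.247, -0.001, -0.361] deg 25.1 [ 0.59  0.34 -0.92  1.95 -0.39  0.7  -0.26] 0.0
[2.2, 0.9, 1.5] [0.247, -0.0, -0.36] deg 25.0 [ 0.56  0.49 -0.97  1.78 -0.23  0.98 -0.03] 0.0
[-16.1, 5.1, -11.1] [0.188, -0.0, -0.273] deg 19.0 [ 0.52  0.61 -0.99  1.63 -0.11  1.22  0.14] 0.0
[-22.0, 0.0, -10.3] [0.0, 0.0, 0.0] deg 0.0 [ 0.54  0.63 -0.99  1.6  -0.09  1.25  0.17] 0.0
[-27.8, -0.0, 40.4] [0.0, 0.0, 0.0] deg 0.0 [ 0.53  0.68 -0.96  1.67 -0.06  1.15  0.19] 0.0
[65.1, -0.0, 44.7] [0.0, 0.0, 0.0] deg 0.0 [ 0.43  0.63 -0.98  1.76 -0.1   1.03  0.1 ] 0.0
[27.8, 0.0, -40.4] [0.0, 0.0, 0.0] deg 0.0 [ 0.45  0.58 -1.01  1.69 -0.13  1.14  0.09] 0.0
```

Call:
move_arm:
  targets: [1,4,-2,2,0.05,0,-0.072,1,9,-4,4,0.1,0,-0.144,1,13,-6,6,0.148,0,-0.217,1,17,-8,7,0.198,0,-0.289,1,21,-10,9,0.247,0,-0.361]

```text
clock: 28.08
tool_pos: [0.468, 0.1799, 0.3304]
tcp_rot: [-3.136, -0.602, 1.31]
contact_force: [0.3, 0.1, -0.4]
opening: 0.0245
finger_force: 60.9
```

Call:
move_arm:
  targets: [1,0,0,0,0.05,0,-0.072,1,1,0,1,0.1,0,-0.144,1,1,1,1,0.148,0,-0.217,1,2,1,1,0.198,0,-0.289,1,2,1,2,0.247,0,-0.36]

```text
clock: 28.5
tool_pos: [0.4701, 0.1824, 0.3298]
tcp_rot: [-3.137, -0.604, 1.747]
contact_force: [-0.0, 0.2, -0.4]
opening: 0.0245
finger_force: 60.9
```

Call:
move_arm:
  targets: [1,-4,1,-3,0.047,0,-0.068,1,-8,3,-6,0.094,0,-0.136,1,-12,4,-8,0.141,0,-0.205,1,-16,5,-11,0.188,0,-0.273,1,-16,5,-11,0.188,0,-0.273]

```text
clock: 28.92
tool_pos: [0.48, 0.164, 0.3291]
tcp_rot: [-3.139, -0.607, 2.076]
contact_force: [0.4, 0.3, -1.1]
opening: 0.0247
finger_force: 60.9
```

```bash
python3 - <<'E'
from chk import *
chk('e8'); p,r,s=tcp(); d=frame(119,0)[0]; X=up([*(-d*.054)[:2],.066],119,4); print(rel((p,r),X))
E
```

```text
28.92 [0.48   0.164  0.3291] F [ 0.4  0.3 -1.1] T [-0.6  -0.33  0.  ] grip 60.9 q [ 0.52  0.62 -1.    1.63 -0.1   1.22  0.14]
dark [([310.2, 272.2], [297, 262, 28, 23, 534])]
low px [308.80952381 284.        ] err 1.5 ang 39.0 tip [ 15. -27.  65.] lean 4.2
predicted tip [[310.3, 284.1]] [ 14. -26.  66.]
side [320.6, 293.8] 87 [-1.0, -51.0]
side [308.3, 294.1] 72 [26.0, -41.0]
side [297.8, 300.1] 71 [43.0, -15.0]
side [327.3, 309.6] 79 [-32.0, -9.0]
side [291.1, 311.3] 38 [46.0, 21.0]
side [304.2, 315.6] 23 [13.0, 24.0]
top [236.2, 205.8] 25 [47.0, -0.0]
top [248.0, 221.0] 21 [-5.0, -41.0]
([-20.8, 0.8, -12.7], [-0.002, -0.004, -0.002])
```

Call:
move_arm:
  targets: [1,-7,0,-4,0,0,0,1,-14,0,-8,0,0,0,1,-21,1,-13,0,0,0,1,-21,1,-13,0,0,0]

```text
clock: 29.35
tool_pos: [0.4933, 0.1407, 0.3295]
tcp_rot: [-3.14, -0.603, 2.071]
contact_force: [-0.4, -0.4, -0.7]
opening: 0.0243
finger_force: 60.9
```

Call:
move_arm:
  targets: [1,-5,0,8,0,0,0,1,-11,0,16,0,0,0,1,-17,0,24,0,0,0,1,-22,0,32,0,0,0,1,-28,0,40,0,0,0]

```text
clock: 29.77
tool_pos: [0.4923, 0.1441, 0.2817]
tcp_rot: [3.139, -0.604, 2.079]
contact_force: [1.0, -0.9, 1.6]
opening: 0.0245
finger_force: 60.0
```

```bash
python3 -c "
from chk import *
chk('e9')"
```

```text
29.77 [0.4923 0.1441 0.2817] F [ 1.  -0.9  1.6] T [-0.84 -0.61 -0.02] grip 60.0 q [ 0.53  0.68 -0.97  1.66 -0.05  1.15  0.18]
dark [([307.5, 275.3], [295, 262, 26, 26, 490])]
low px [305. 287.] err 2.5 ang 41.5 tip [ 34. -57.  19.] lean 6.9
predicted tip [[308.4, 291.2]] [ 28. -46.  19.]
side [320.8, 292.8] 109 [-1.0, -54.0]
side [308.0, 293.8] 68 [27.0, -42.0]
side [297.9, 300.0] 71 [43.0, -16.0]
side [327.0, 309.5] 79 [-31.0, -9.0]
side [291.0, 311.2] 38 [46.0, 21.0]
side [304.3, 315.5] 23 [12.0, 24.0]
top [249.6, 203.1] 19 [56.0, -46.0]
top [237.7, 229.0] 32 [-33.0, -6.0]
```

Call:
move_arm:
  targets: [1,10,0,7,0,0,0,1,24,0,17,0,0,0,1,38,0,27,0,0,0,1,52,0,36,0,0,0,1,65,0,45,0,0,0]

```text
clock: 30.28
tool_pos: [0.4516, 0.2141, 0.2817]
tcp_rot: [-3.14, -0.605, 2.078]
contact_force: [0.3, -0.7, 0.1]
opening: 0.0244
finger_force: 59.9
```

Call:
move_arm:
  targets: [1,5,0,-8,0,0,0,1,11,0,-16,0,0,0,1,17,0,-24,0,0,0,1,22,0,-32,0,0,0,1,28,0,-40,0,0,0]

```text
clock: 30.7
tool_pos: [0.454, 0.2119, 0.3313]
tcp_rot: [-3.141, -0.604, 2.075]
contact_force: [0.4, -0.2, -0.6]
opening: 0.0245
finger_force: 59.9
```

```bash
python3 -c "
from chk import *
chk('e10')"
```

```text
30.7 [0.454  0.2119 0.3313] F [ 0.4 -0.2 -0.6] T [-0.56 -0.35  0.01] grip 59.9 q [ 0.46  0.58 -1.02  1.68 -0.13  1.14  0.08]
dark [([313.0, 283.6], [299, 262, 29, 36, 612])]
low px [311.28 297.  ] err 1.6 ang 41.0 tip [-6. 12. 68.] lean 6.4
predicted tip [[313.7, 300.8]] [-11.  21.  69.]
side [326.6, 296.2] 67 [-17.0, -48.0]
side [297.6, 300.2] 70 [44.0, -15.0]
side [327.9, 310.1] 65 [-34.0, -8.0]
side [291.2, 310.7] 30 [46.0, 20.0]
top [232.7, 204.9] 15 [50.0, 12.0]
top [218.3, 217.7] 23 [6.0, 61.0]
top [230.4, 228.2] 14 [-30.0, 20.0]
top [236.5, 229.9] 14 [-36.0, -1.0]
```

```bash
sed -i 's/radians(38.5)/radians(40)/g' plan.py; python3 - <<'E'
from plan import *
k,sg,o,_,_=fit(); p,r,s=tcp()
for az in(119,112):
    q=s["qpos"]; P=(p,r)
    K=[(az,8,-.02,.07),(az,32,-.042,.062),(az,56,-.048,.045),(az,59,-.048,.017)]
    for X in map(lambda a:kp(*a),K):
        a,b=rel(P,X); q,e,dd=ik(X,k,sg,o,q); print(az,X[0].round(3),a,b,q.round(2),round(e+dd,1)); P=X
    for a,b in zip(K[:2],K[1:3]): print(seg(a,b))
E
```

```text
119 [0.465 0.19  0.331] [-22.0, -1.5, -13.3] [0.003, -0.045, 0.001] [ 0.47  0.57 -1.    1.66 -0.09  1.18  0.09] 0.0
119 [0.426 0.26  0.285] [44.1, 0.0, 81.8] [0.0, -0.419, 0.0] [ 0.07  0.45 -0.84  1.78  0.23  1.03 -0.33] 0.0
119 [0.391 0.324 0.191] [58.7, -0.0, 102.7] [0.0, -0.419, -0.0] [-0.48  0.58 -0.62  1.85  0.65  1.07 -0.93] 0.0
119 [0.387 0.33  0.152] [18.0, 0.0, 36.1] [0.0, -0.052, 0.0] [-0.55  0.64 -0.57  1.87  0.73  1.04 -1.03] 0.0
[1, 12, 0, 14, 0.0, -0.084, -0.0, 1, 22, 0, 29, 0.0, -0.168, 0.0, 1, 31, 0, 46, 0.0, -0.251, 0.0, 1, 38, 0, 63, 0.0, -0.335, 0.0, 1, 44, 0, 82, 0.0, -0.419, 0.0]
[1, 15, 0, 18, 0.0, -0.084, -0.0, 1, 28, 0, 38, -0.0, -0.168, 0.0, 1, 40, 0, 58, 0.0, -0.251, 0.0, 1, 50, 0, 80, -0.0, -0.335, -0.0, 1, 59, 0, 103, 0.0, -0.419, -0.0]
112 [0.467 0.191 0.331] [-22.1, 0.7, -13.4] [-0.064, -0.045, 0.103] [ 0.49  0.54 -0.98  1.7  -0.13  1.1   0.03] 0.0
112 [0.437 0.266 0.285] [44.1, 0.0, 81.8] [-0.0, -0.419, 0.0] [ 0.03  0.45 -0.8   1.77  0.22  1.01 -0.44] 0.0
112 [0.41  0.333 0.191] [58.7, -0.0, 102.7] [-0.0, -0.419, 0.0] [-0.5   0.61 -0.57  1.77  0.61  1.11 -0.97] 0.0
112 [0.407 0.34  0.152] [18.0, -0.0, 36.1] [-0.0, -0.052, 0.0] [-0.56  0.67 -0.53  1.79  0.67  1.08 -1.06] 0.0
[1, 12, 0, 14, 0.0, -0.084, 0.0, 1, 22, 0, 29, -0.0, -0.168, -0.0, 1, 31, 0, 46, -0.0, -0.251, 0.0, 1, 38, 0, 63, -0.0, -0.335, 0.0, 1, 44, 0, 82, -0.0, -0.419, 0.0]
[1, 15, 0, 18, 0.0, -0.084, -0.0, 1, 28, 0, 38, 0.0, -0.168, -0.0, 1, 40, 0, 58, -0.0, -0.251, 0.0, 1, 50, 0, 80, -0.0, -0.335, 0.0, 1, 59, 0, 103, -0.0, -0.419, 0.0]
```

The side view now has bulbs at about (-17,-48) and (44,-15) with cloves at (-34,-8) and (46,20), and the middle bulb has gone across to the +y side, so the sizes are interleaved. I lay the spoon's head in the gap the bulb left, with the handle leaning the opposite way.

Call:
move_arm:
  targets: [1,-7,0,-4,0.001,-0.015,0,1,-15,-1,-9,0.002,-0.03,0.001,1,-22,-1,-13,0.003,-0.045,0.001,1,-22,-1,-13,0.003,-0.045,0.001]

```text
clock: 31.13
tool_pos: [0.466, 0.1877, 0.3276]
tcp_rot: [-3.136, -0.558, 2.072]
contact_force: [1.0, -0.4, -0.6]
opening: 0.0247
finger_force: 59.9
```

Call:
move_arm:
  targets: [1,12,0,14,0,-0.084,0,1,22,0,29,0,-0.168,0,1,31,0,46,0,-0.251,0,1,38,0,63,0,-0.335,0,1,44,0,82,0,-0.419,0]

```text
clock: 31.55
tool_pos: [0.4251, 0.2611, 0.2825]
tcp_rot: [-3.14, -0.137, 2.077]
contact_force: [-0.5, 0.6, -0.5]
opening: 0.0247
finger_force: 60.0
```

Call:
move_arm:
  targets: [1,15,0,18,0,-0.084,0,1,28,0,38,0,-0.168,0,1,40,0,58,0,-0.251,0,1,50,0,80,0,-0.335,0,1,59,0,103,0,-0.419,0]

```text
clock: 31.97
tool_pos: [0.3889, 0.3254, 0.1882]
tcp_rot: [-3.14, 0.281, 2.079]
contact_force: [0.7, 0.0, -0.4]
opening: 0.0246
finger_force: 60.0
```

Call:
move_arm:
  targets: [1,0,0,0,0,0,0]

```text
clock: 32.05
tool_pos: [0.382, 0.3301, 0.1844]
tcp_rot: [-3.129, 0.275, 2.097]
contact_force: [-1.0, 1.6, -0.4]
opening: 0.0248
finger_force: 59.9
```

```bash
python3 - <<'E'
from chk import *
chk('e11'); p,r,s=tcp(); print(rel((p,r),kp(119,59,-.048,.017)))
E
```

```text
32.05 [0.382  0.3301 0.1844] F [-1.   1.6 -0.4] T [ 0.39  0.27 -0.02] grip 59.9 q [-0.53  0.57 -0.56  1.86  0.62  1.04 -0.9 ]
dark [([345.6, 274.6], [339, 266, 13, 16, 160]), ([325.4, 304.0], [296, 279, 56, 46, 1227])]
low px [319.11111111 324.        ] err 2.7 ang 23.0 tip [-11.  11. -22.] lean 38.8
predicted tip [[311.3, 290.5]] [ 16. -34.  37.]
side [296.7, 295.5] 53 [51.0, -28.0]
side [290.6, 309.6] 61 [49.0, 17.0]
side [332.5, 313.3] 13 [-47.0, -2.0]
top [229.6, 206.5] 31 [45.0, 23.0]
top [239.5, 207.4] 48 [42.0, -12.0]
top [249.1, 224.4] 54 [-17.0, -45.0]
top [238.3, 230.3] 15 [-37.0, -8.0]
top [227.3, 231.9] 13 [-43.0, 30.0]
([13.6, 2.7, 33.2], [-0.005, -0.054, 0.008])
```

Call:
move_arm:
  targets: [1,3,0,7,0,-0.01,0,1,6,1,14,0,-0.02,0,1,9,2,21,0,-0.03,0,1,12,3,27,0,-0.045,0,1,14,3,32,0,-0.054,0]

```text
clock: 32.57
tool_pos: [0.3901, 0.328, 0.1535]
tcp_rot: [-3.136, 0.336, 2.078]
contact_force: [-1.1, -0.7, 3.5]
opening: 0.0248
finger_force: 60.0
```

Call:
move_arm:
  targets: [1,0,0,0,0,0,0,1,0,0,0,0,0,0]

```text
clock: 32.73
tool_pos: [0.3896, 0.3286, 0.1539]
tcp_rot: [-3.136, 0.334, 2.08]
contact_force: [-0.6, -0.0, 2.5]
opening: 0.0244
finger_force: 60.0
```

```bash
python3 - <<'E'
from chk import *
p,r,s=tcp(); print(s["clock"],p,s["contact_force"],s["wrist_torque"],s["opening"],((p+r.apply(TIP)-B)*1000).round(),rel((p,r),kp(119,59,-.048,.017)))
T=cam("top");S=cam("side");t=arm.get_image("top")[:,:,::-1];d=arm.get_image("side")[:,:,::-1]
cv2.imwrite('pics/e12t.png',t);cv2.imwrite('pics/e12d.png',d)
h=-r.apply(H)
print("pred end",proj(T,[p+h*.037]),proj(S,[p+h*.037]),"pred handle start",proj(T,[p-h*.088]),proj(S,[p-h*.088]))
for im,roi in((t,(195,180,262,262)),(d,(250,180,380,360))): print(blobs(mask(im,(18,110,80),(34,255,255),roi),15))
E
```

```text
32.7333 [0.38956621 0.32862381 0.15386276] [-0.63889494 -0.00702745  2.54063257] [-0.41943458  0.0216377  -0.22668101] 0.02436108567083295 [ 25. -44.  20.] ([2.9, -1.1, 1.4], [-0.005, 0.003, 0.002])
pred end [[168.53606712 251.60075838]] [[328.76304641 336.45956636]] pred handle start [[203.90056686 234.20256071]] [[319.26093548 315.0076708 ]]
[([198.2, 237.2], [195, 234, 8, 8, 43])]
[([327.1, 334.0], [320, 325, 16, 19, 197])]
```

Call:
move_arm:
  targets: [0.6,0,0,0,0,0,0,0.4,0,0,0,0,0,0,0.2,0,0,0,0,0,0,0,0,0,0,0,0,0,0,0,0,0,0,0,0]

```text
clock: 33.25
tool_pos: [0.3896, 0.3295, 0.1538]
tcp_rot: [-3.137, 0.332, 2.08]
contact_force: [-0.0, 0.6, 0.3]
opening: 0.0802
finger_force: 0.0
```

Call:
move_arm:
  targets: [0,0,0,-12,0,0,0,0,0,0,-35,0,0,0,0,0,0,-70,0,0,0,0,0,0,-105,0,0,0,0,0,0,-140,0,0,0]

```text
clock: 33.67
tool_pos: [0.367, 0.3701, 0.2885]
tcp_rot: [-3.137, 0.332, 2.081]
contact_force: [0.8, 1.2, -0.7]
opening: 0.0854
finger_force: 0.0
```

```bash
python3 - <<'E'
from chk import *
p,r,s=tcp(); print(s["clock"],p,s["opening"],np.round(s["qpos"],2))
T=cam("top");S=cam("side");t=arm.get_image("top")[:,:,::-1];d=arm.get_image("side")[:,:,::-1]
cv2.imwrite('pics/e13t.png',t);cv2.imwrite('pics/e13d.png',d)
for im,roi in((t,(160,180,262,272)),(d,(250,180,380,380))):
    m=mask(im,(18,110,80),(34,255,255),roi); print(blobs(m,15))
    q=cv2.findNonZero(m).reshape(-1,2).astype(float);c=q.mean(0);dd=np.linalg.svd(q-c,full_matrices=False)[2][0];z=(q-c)@dd; print(c+dd*z.min(),c+dd*z.max())
chk('e14')
E
```

```text
33.6667 [0.36703579 0.37006673 0.28845732] 0.08541427395640858 [-0.61  0.5  -0.58  1.65  0.54  1.33 -0.86]
[([186.6, 241.8], [169, 232, 38, 21, 249])]
[205.85803663 232.70021217] [169.44644901 249.9427783 ]
[([322.3, 333.4], [314, 313, 19, 38, 451])]
[316.56371672 312.84310762] [326.98385186 350.28281209]
33.77 [0.3669 0.3748 0.2924] F [ 0.5  0.7 -0.5] T [ 0.32  0.19 -0.01] grip 0.0 q [-0.62  0.49 -0.59  1.65  0.54  1.33 -0.86]
dark [([317.1, 283.0], [283, 262, 69, 51, 1611])]
low px [316.5 312. ] err 2.0 ang 18.5 tip [-28.  62.  81.] lean 37.1
predicted tip [[308.5, 265.3]] [  4.   5. 156.]
side [327.2, 294.3] 92 [-17.0, -54.0]
side [325.8, 311.5] 119 [-30.0, -3.0]
side [291.6, 309.9] 71 [46.0, 17.0]
side [304.9, 315.6] 28 [11.0, 24.0]
side [314.2, 318.7] 12 [-12.0, 26.0]
top [241.4, 204.0] 19 [53.0, -18.0]
top [229.6, 206.5] 31 [45.0, 23.0]
top [225.2, 217.4] 25 [7.0, 38.0]
top [249.5, 224.6] 47 [-18.0, -46.0]
top [228.1, 229.4] 53 [-34.0, 28.0]
top [237.7, 229.2] 30 [-34.0, -6.0]
```

```bash
python3 - <<'E'
from h import *
T=cam("top");S=cam("side")
E,e1=two(T,(169.4,249.9),S,(327,350.3));N,e2=two(T,(205.9,232.7),S,(316.6,312.8)); v=(E-N)/np.linalg.norm(E-N)
print(E,e1,N,e2,np.linalg.norm(E-N),"tilt",np.degrees(np.arcsin(v[2])),"tip",((E-v*.302-B)*1000).round(),arm.read_state()["clock"])
a=cv2.imread('pics/top0.png');b=arm.get_image("top")[:,:,::-1]
for n,(x,y) in dict(shaker=(303,150),roll=(414,229),cup=(225,152)).items():
    print(n,cv2.absdiff(a,b)[y-14:y+14,x-14:x+14].mean().round(1))
E
```

```text
[0.37669318 0.36332152 0.14143091] 0.001978439045046365 [0.43223243 0.2568593  0.10704934] 0.0029135302275310492 0.12490357940716199 tilt 15.977804904558175 tip [ 37. -68.  58.] 33.8667
shaker 1.8
roll 1.6
cup 1.9
```

Call:
move_arm:
  targets: [0,0,0,-20,0,0,0,0,0,0,-40,0,0,0,0,0,0,-40,0,0,0,0,0,0,-40,0,0,0,0,0,0,-40,0,0,0]

```text
clock: 34.33
tool_pos: [0.3618, 0.3797, 0.3225]
tcp_rot: [-3.134, 0.335, 2.08]
contact_force: [-0.3, 0.4, 0.1]
opening: 0.0854
finger_force: 0.0
```

```bash
python3 - <<'E'
from h import *
t=arm.get_image("top")[:,:,::-1];d=arm.get_image("side")[:,:,::-1]
for im,roi in((t,(160,180,262,272)),(d,(250,180,380,380))): print(blobs(mask(im,(18,110,80),(34,255,255),roi),15))
print(blobs(mask(t,(12,35,120),(32,160,255),(212,200,262,234)),5))
s=arm.read_state();print(s["clock"],np.round(s["contact_force"],1)); print(arm.finish_job())
E
```

```text
[([186.6, 241.8], [169, 232, 38, 21, 249])]
[([322.2, 333.4], [314, 313, 19, 38, 453])]
[([241.4, 204.0], [238, 203, 8, 3, 19]), ([229.6, 206.4], [227, 204, 6, 6, 30]), ([225.2, 217.4], [223, 215, 5, 6, 25]), ([249.5, 224.5], [245, 221, 9, 8, 48]), ([228.1, 229.4], [224, 226, 9, 8, 53]), ([237.7, 229.2], [235, 227, 6, 6, 30])]
34.4333 [ 0.2  0.4 -0.5]
the job is handed in; nothing more can be done
None
```

The job is handed in at 34.4 s: the garlic is stirred over four turns and mixed, all six pieces are in the bowl, the spoon rests head down on the rim (tip about 5 cm up, against the wall), and the shaker, cup and roll are undisturbed.

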